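# Load the empty pocket and check it with the gauge rod

### The arm

A 7-joint arm with a two-finger parallel gripper is mounted at the origin on a cart in front of the work surface, level with it; the furniture and walls round the work are solid. World frame = base frame: x ahead of the robot, y to its left, z up, the work surface at z = 0. Lengths are in m, angles in rad, forces in N, time in s.
With the tool pointing down it reaches from about 0.4 to 0.85 m from the base axis. Payload 10.4 kg.
Tool frame: the origin (TCP) lies midway between the tips of the shut fingers; the grasp point (between the pads) lies 19 mm behind it; z points along the fingers, y is the line along which they close (so a half turn about z gives the same grasp; the last joint's range is limited). The gripper opens to 87 mm and grips with 3 to 60 N. Pads are 19 mm wide; open, the fingers measure 117 mm over their backs; the gripper's body (75 mm by 190 mm) begins 51 mm behind the grasp point.
Start: joints at [-1.341, 0.332, -0.065, 1.46, 0.022, 1.35, -0.088], TCP at [0.156, 0.605, 0.196] pointing down, gripper open.
Joint ranges: [-2.6, 2.6], [-0.5, 2.12], [-1.47, 1.34], [0.16, 2.42], [-1.27, 4.41], [0.06, 2.06], [-2.6, 2.6]. Speed limits (rad/s): [2.22, 2.22, 2.79, 2.79, 3.14, 3.14, 3.14].

### API

Orientations are given as a unit quaternion [x, y, z, w].
In Python, from bench import r gives the robot as it stands.
- The arm moves only by the tool apply_moves, never from a script. Its argument "steps" is a list of rows, each a list of 7 numbers: the turn, a rotation vector about the tool's x, y, z in rad, then the shift along the tool's x, y, z in mm, then the opening, from -1 (shut) to 1 (fully open). In form: [[ax, ay, az, x, y, z, claw], ...]. A call has 1 to 20 rows; each row is the pose to reach, as a shift and turn from the pose commanded when the call began, along the tool's axes at that moment; what a row does not reach only later rows make up. A row lasts 1/12 s, in which the tool goes at most 41.7 mm and 7.16 degrees, less where a joint would pass 70% of its speed; a pose out of reach is approached as far as the arm can. A call with a gripper value outside its range is refused whole. The fingers move at their own pace and stop on an object; "force" is the grip in N (left out, the last holds). Time passes only in rows, so rows that repeat a pose let the fingers close. It gives the time, the measured TCP pose, the force, the opening and the grip force at its end, in the units of the state.
- r.read_state(): the state, without advancing time (a new reading comes with each control period).
- r.camera(name): name is "scene" or "top" or "wrist"; returns a dict with "pixels" (480x640x3 uint8, red, green, blue), "z_map" (480x640 float32, m along the optical axis (not along the pixel's ray), 0 where there is no reading), "fovy" (degrees; the focal length in pixels is half the picture's height over the tangent of half this angle, whatever the lens; pixels are square), "cx", "cy" (the principal point, pixels), "position" and "orientation" of the camera in the world. Camera axes: x right, y down, z forward; pixel columns grow to the right and rows downward; lengths in m; the calibration is good to about 2 mm. A picture is of the moment at which its call begins.
- r.close_job(): hands the job in; it is judged then, once.
The state is a dict: "time": time; "joint_positions": joint angles; "joint_vel": joint speeds; "joint_torque": joint torques, N m; "ee_pos": TCP position; "eef_rot": TCP orientation; "ft_force": force on the tool from outside, world axes, zero at the start; "torque": the same for the moment, N m; "width": finger opening in m; "grip_force": force on a finger pad.
Only numpy, scipy, OpenCV 4.12 (cv2) and the standard library are available. Lean on these libraries where they do the work, as an engineer would, in place of code of your own. Each camera call takes 0.05 s, during which the arm holds its last target. There are 200 camera calls.

### The job

One of the two pockets of the blue and silver checking fixture is empty: stand the loose brass bush in it, fully home, and let go. Then take the gauge rod by its orange handle, push it down the guide tube that slopes over the bush you just loaded until its collar stops against the tube's mouth, draw it right out again and hold it level with its red tip above the centre of the white reading card, a hand's breadth (about 10 cm) above it. Finish there, still holding the rod still in the air; leave the other bush and the things lying round about where they are.

Things in the scene. Friction and masses are not known exactly. Their poses are not given: they have to be found in the camera images.
- bush_spare_c (a point): centre (half-way up) of the loose plain brass bush, an upright cylinder 26 mm in diameter and 30 mm tall, 90 g, standing on the worktop; z is its axis, up
- bush_loaded_c (a point): centre of the identical brass bush (26 mm diameter, 30 mm tall) that already stands in one of the fixture's two pockets, left or right; leave it there
- bush_spare: the loose bush, origin at the centre of its underside
- bush_loaded: the bush already loaded, origin at the centre of its underside
- gauge_fixture: fixed checking fixture, silver base 160 x 190 x 16 mm, origin at the centre of its underside, z up, pocket side (-x) towards the robot. Two round pockets, 29 mm wide and 10 mm deep, 110 mm apart along y; a seated bush stands 20 mm above the base. Behind each pocket (+x) a steel guide tube on a blue web slopes 30 degrees down towards its pocket, aimed just over the seated bush
- pocket_l (a point): centre of the floor of the left (+y of the fixture) pocket, 6 mm above the fixture's underside; a seated bush's centre is 15 mm above this point. Axes as the fixture's
- pocket_r (a point): the same for the right (-y) pocket
- mouth_l (a point): centre of the rim of the left guide tube's mouth, 95 mm behind (+x) and 96 mm above its pocket's floor. Its x axis runs along the bore, up and out of the mouth, 30 degrees above level; its y axis is level. Tube 50 mm long, open at both ends, outside 21 mm, bore 13 mm; a brass funnel in the last 12 mm, at the rim 29 mm outside, 21 mm inside
- mouth_r (a point): the same for the right guide tube
- gauge_rod: loose gauge rod, 204 mm long, 110 g, lying level in its cradle, axis 60 mm above the worktop. Origin at the centre of its orange handle, which is 60 mm long (x), 14 mm wide (y), 20 mm high (z, up as it lies); +x runs along the rod away from the tip. Collar at x -38 to -30 mm, 8 mm rod in front of it to x -148 mm and a 26 mm stub behind the handle. Centre of mass near x = -17 mm
- rod_tip (a point): the very end of the rod's red tip, on its axis
- rod_collar (a point): centre of the front face of the brass collar (26 mm in diameter, 8 mm thick), 110 mm behind the tip; it meets the tube's mouth point when the rod is fully in. Axes as the rod's
- cradle: fixed cradle of the rod: dark base plate 195 x 50 x 8 mm on the worktop and two black forks with 10.6 mm slots, open at the top, that carry the rod 108 mm in front of and the stub 46 mm behind the handle's centre; fork tops 70 mm above the worktop. Origin under the handle's centre, x as the rod's. The space beside and below the handle is free down to the base plate
- reading_card: fixed flat white reading card in a thin metal frame, 100 x 110 x 4 mm, with a fine black cross
- card_centre (a point): centre of the card's face, 5 mm above the worktop
- tape_roll: bystander: black tape roll lying flat, 56 mm in diameter, 19 mm high
- gauge_block: bystander: steel gauge block 20 x 35 x 30 mm
- driver_blue: bystander: blue screwdriver, 135 mm long
Mind the look-alikes: they are no part of the job. Leave any green look-alike of the reading_card alone.

How it is judged:
By the outcome, as a careful person would: the job done as asked, in the order asked, and still so for the second after the job is handed in, while the arm keeps its last pose, push and grip.
It also fails if it takes over 72 s, if anything falls off the work surface, if the arm or the gripper's body presses on something with over 40 N, if the wrist force passes 120 N, or if a joint passes its speed limit or range.

## Working session

There is one attempt and no reset: what is moved stays moved. The work goes in short steps, Python scripts to look and compute and a tool call to move; the robot and the scene stay as the last step left them, time stands still between calls to the robot, and variables do not carry over. Pictures are saved under pics/ and viewed, at most 10 in all, crops included, and the job is handed in when it is done.

Besides the shell and the picture viewer there is one more tool, called as name(argument=value, ...) on one line, values as JSON. apply_moves: Moves the arm, as the interface text tells. Its arguments: {"type":"object","properties":{"steps":{"type":"array","items":{"type":"array","items":{"type":"number"}}},"force":{"type":"number"}},"required":["steps"]}

```bash
ls; mkdir -p pics; cat > h.py <<'E'
import numpy as np, cv2
from scipy.spatial.transform import Rotation as R
from bench import r
def grab(n):
    c=r.camera(n); c['f']=240/np.tan(np.radians(c['fovy'])/2)
    c['R']=R.from_quat(c['orientation']).as_matrix(); c['p']=np.array(c['position'])
    np.savez('pics/'+n+'.npz',**{k:v for k,v in c.items() if not isinstance(v,str)})
    return c
def load(n): return {k:v for k,v in np.load('pics/'+n+'.npz').items()}
def ray(c,u,v): return c['R']@np.array([(u-c['cx'])/c['f'],(v-c['cy'])/c['f'],1.])
def onz(c,u,v,z):
    d=ray(c,u,v); return c['p']+d*(z-c['p'][2])/d[2]
def cloud(c):
    v,u=np.mgrid[0:480,0:640]; z=c['z_map']
    P=np.stack([(u-c['cx'])/c['f']*z,(v-c['cy'])/c['f']*z,z],-1)@c['R'].T+c['p']
    P[z==0]=np.nan; return P
def proj(c,X):
    q=(np.asarray(X)-c['p'])@c['R']; return q[...,:2]/q[...,2:]*c['f']+[c['cx'],c['cy']]
def save(n,im): cv2.imwrite('pics/'+n+'.png',im[...,::-1])
def state():
    s=r.read_state(); print({k:np.round(s[k],4).tolist() for k in('time','ee_pos','eef_rot','ft_force','width','grip_force','joint_positions')}); return s
E
python3 - <<'E'
from h import *
for n in('scene','top','wrist'):
    c=grab(n); save(n+'0',c['pixels']); print(n,c['p'],np.round(c['R'],3).tolist(),c['f'],c['cx'],c['cy'])
state()
E
```

```text
pics
scene [0.179727   0.83902001 0.9237004 ] [[-0.902, -0.285, 0.325], [-0.432, 0.628, -0.648], [-0.019, -0.724, -0.689]] 451.16578050592085 316.9547508216398 245.32238277772555
top [0.30260871 0.0337071  1.87886206] [[-0.014, -0.989, 0.147], [-1.0, 0.015, 0.009], [-0.011, -0.147, -0.989]] 506.24820466802794 315.4551293727483 239.03207151259417
wrist [0.09198277 0.62197715 0.38486964] [[0.249, 0.938, 0.239], [0.968, -0.241, -0.062], [-0.001, 0.247, -0.969]] 427.9481903083304 319.4677718400881 243.81772306425617
{'time': 0.15, 'ee_pos': [0.1563, 0.6048, 0.1952], 'eef_rot': [0.1261, 0.992, -0.0005, -0.0], 'ft_force': [-0.4571, 0.4723, -0.7122], 'width': 0.0872, 'grip_force': 0.0, 'joint_positions': [-1.3406, 0.3327, -0.0647, 1.4607, 0.0216, 1.3499, -0.0885]}
```

View pics/scene0.png

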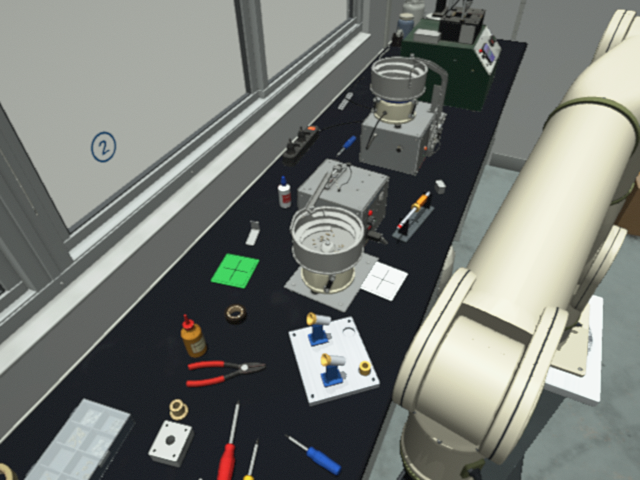

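View pics/top0.png

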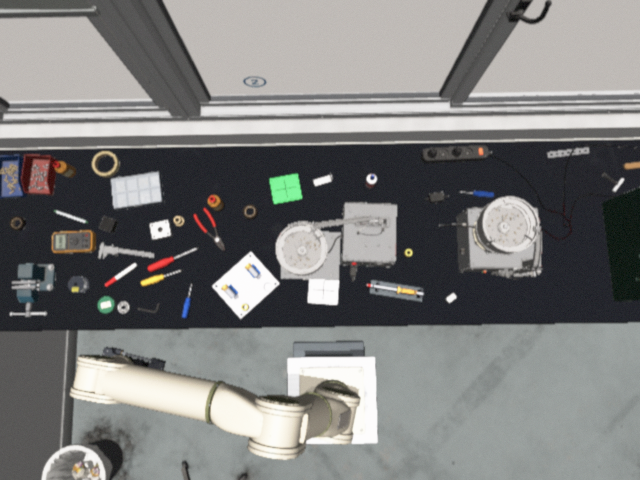

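Scene: fixture at (335,360) with one bush in its pocket at (365,368), empty pocket at (349,328), white card (384,280), green decoy (236,270), rod with orange handle at (415,212). Top: fixture (246,285), rod (396,291), card (323,291); brass candidates at (408,252), (249,211), (179,220), (17,224), (105,163). Checking these in a close crop.

```bash
python3 - <<'E'
from h import *
c=load('top'); im=c['pixels']; P=cloud(c)
def crop(u,v,w,h,s): return cv2.resize(im[v-h:v+h,u-w:u+w],None,fx=s,fy=s,interpolation=cv2.INTER_CUBIC)
a=[crop(u,v,20,20,5) for u,v in((408,252),(249,211),(179,220),(20,224))]
row=np.hstack(a)
b=np.hstack([crop(246,285,40,40,5),crop(396,285,40,40,5)])
save('crop1',np.vstack([row[:, :800],b])[:600])
for u,v in((408,252),(249,211),(179,220),(17,224),(246,285),(245,307),(323,291),(396,291)):
    q=P[v-6:v+7,u-6:u+7].reshape(-1,3); print((u,v),np.round(onz(c,u,v,0.03),3),'zmax',np.round(np.nanpercentile(q[:,2],[5,50,98]),3))
E
```

```text
(408, 252) [ 0.525 -0.289  0.03 ] zmax [-0.01   0.     0.032]
(249, 211) [0.688 0.296 0.03 ] zmax [-0.007  0.012  0.025]
(179, 220) [0.658 0.557 0.03 ] zmax [-0.008  0.003  0.037]
(17, 224) [0.652 1.163 0.03 ] zmax [-0.006  0.011  0.024]
(246, 285) [0.413 0.306 0.03 ] zmax [0.006 0.015 0.023]
(245, 307) [0.333 0.309 0.03 ] zmax [0.001 0.016 0.04 ]
(323, 291) [0.387 0.025 0.03 ] zmax [-0.004  0.004  0.013]
(396, 291) [ 0.383 -0.24   0.03 ] zmax [-0.     0.009  0.073]
```

View pics/crop1.png

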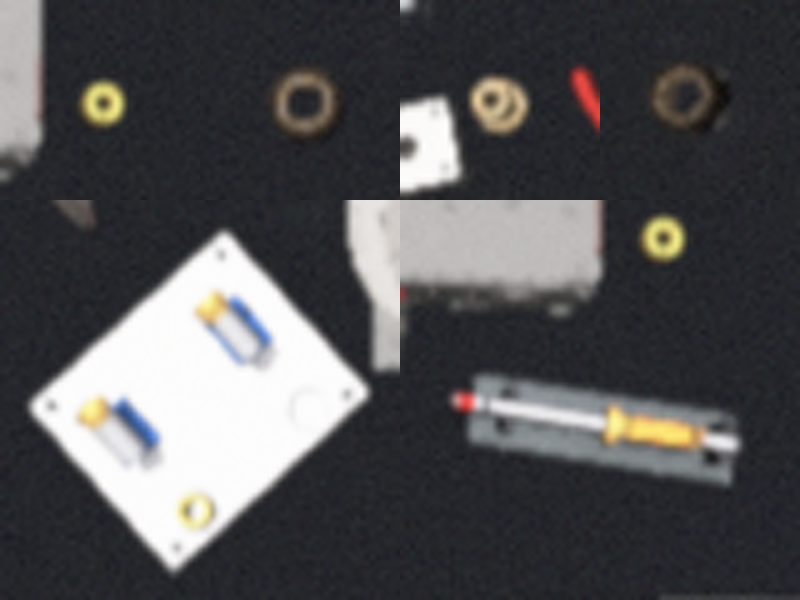

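The crop shows the plain yellow brass bush at top (408,252). The others are a dark ring (249,211), a flanged bush (179,220) and another dark ring (17,224), so I choose (408,252). The loaded bush is in the left pocket (245,307), so the right one is empty, near (267,287). Next I need coarse poses and obstacle heights.

```bash
python3 - <<'E'
from h import *
c=load('top'); P=cloud(c); im=c['pixels']; hsv=cv2.cvtColor(im,cv2.COLOR_RGB2HSV)
for nm,(u0,u1,v0,v1) in dict(bowl=(272,338,218,282),box=(340,400,200,282),boxR=(385,402,200,282),knob=(345,360,262,284)).items():
    q=P[v0:v1,u0:u1].reshape(-1,3); q=q[q[:,2]>.05]
    print(nm,np.round(np.nanpercentile(q,[1,50,99],axis=0),3).tolist())
def blob(box,lo,hi,z):
    u0,u1,v0,v1=box; m=cv2.inRange(hsv[v0:v1,u0:u1],np.array(lo),np.array(hi)); v,u=np.nonzero(m)
    print(len(u),np.round([u.mean()+u0,v.mean()+v0],1),np.round(onz(c,u.mean()+u0,v.mean()+v0,z),4)); return np.c_[u+u0,v+v0]
print('spare');blob((400,416,244,260),(18,80,80),(40,255,255),.03)
print('tip');blob((360,380,280,292),(0,120,80),(8,255,255),.06)
print('handle');q=blob((375,405,280,300),(8,120,120),(25,255,255),.065)
print('card');blob((305,342,278,306),(0,0,150),(180,40,255),.005)
print('loaded');blob((238,252,300,314),(18,80,80),(40,255,255),.036)
m=((im.min(2)>120)&(P[...,2]>0)&(P[...,2]<.03)).astype(np.uint8); m[:, :205]=0; m[:,283:]=0; m[:245]=0;m[325:]=0
k=max(cv2.findContours(m,0,2)[0],key=cv2.contourArea); b=cv2.minAreaRect(k); print(b)
print([np.round(onz(c,*p,.016),3).tolist() for p in cv2.boxPoints(b)], onz(c,*b[0],.016))
E
```

```text
bowl [[0.437, -0.017, 0.075], [0.531, 0.092, 0.142], [0.611, 0.178, 0.209]]
box [[0.462, -0.225, 0.055], [0.571, -0.132, 0.163], [0.679, -0.044, 0.195]]
boxR [[0.473, -0.231, 0.086], [0.572, -0.207, 0.163], [0.674, -0.187, 0.176]]
knob [[0.435, -0.105, 0.05], [0.469, -0.08, 0.089], [0.482, -0.055, 0.143]]
spare
67 [408.1 252.1] [ 0.5245 -0.2895  0.03  ]
tip
7 [368.4 284.7] [ 0.4055 -0.1377  0.06  ]
handle
19 [401.8 290.5] [ 0.3828 -0.2554  0.065 ]
card
815 [323.  290.6] [0.3892 0.0251 0.005 ]
loaded
9 [244.  307.1] [0.3326 0.3115 0.036 ]
((245.28079223632812, 284.6961669921875), (44.792930603027344, 53.77505111694336), 48.179832458496094)
[[0.412, 0.439, 0.016], [0.543, 0.292, 0.016], [0.417, 0.182, 0.016], [0.289, 0.328, 0.016]] [0.41451865 0.31036879 0.016     ]
```

```bash
cat >> h.py <<'E'
def down(th,tilt=0):
    "tool y level at azimuth th (deg), fingers down; tilt leans the tool about its own y"
    t=np.radians(th); y=[np.cos(t),np.sin(t),0]; x=[-np.sin(t),np.cos(t),0]
    return np.array([x,y,[0,0,-1]]).T@R.from_euler('y',tilt,degrees=True).as_matrix()
def delta(pos,Rt,s=None):
    s=s or r.read_state(); Rc=R.from_quat(s['eef_rot']).as_matrix()
    a=R.from_matrix(Rc.T@Rt).as_rotvec(); d=Rc.T@(np.array(pos)-s['ee_pos'])*1000
    print('delta',np.round(a,4).tolist(),np.round(d,1).tolist(),'rows',np.ceil(max(np.linalg.norm(d)/41.7,np.degrees(np.linalg.norm(a))/7.16)))
E
python3 - <<'E'
from h import *
delta([.39,.28,.20],down(132))
E
```

```text
delta [-0.0009, -0.0004, -0.9859] [-307.5, -256.1, -4.6] rows 10.0
```

apply_moves(steps=[[0,0,-0.986,-307.5,-256,-5,1],[0,0,-0.986,-307.5,-256,-5,1],[0,0,-0.986,-307.5,-256,-5,1],[0,0,-0.986,-307.5,-256,-5,1],[0,0,-0.986,-307.5,-256,-5,1],[0,0,-0.986,-307.5,-256,-5,1],[0,0,-0.986,-307.5,-256,-5,1],[0,0,-0.986,-307.5,-256,-5,1],[0,0,-0.986,-307.5,-256,-5,1],[0,0,-0.986,-307.5,-256,-5,1],[0,0,-0.986,-307.5,-256,-5,1],[0,0,-0.986,-307.5,-256,-5,1],[0,0,-0.986,-307.5,-256,-5,1]])

```text
time: 1.23
ee_pos: [0.3897, 0.2807, 0.2006]
eef_rot: [-0.358, 0.934, 0.0, -0.0]
ft_force: [-0.0, 0.2, -0.6]
width: 0.0868
grip_force: 0.0
```

```bash
python3 - <<'E'
from h import *
state(); c=grab('wrist'); save('w1',c['pixels']); print(c['p'])
E
```

```text
{'time': 1.2333, 'ee_pos': [0.3897, 0.2807, 0.2006], 'eef_rot': [-0.3582, 0.9336, 0.0002, -0.0001], 'ft_force': [-0.0386, 0.1573, -0.5678], 'width': 0.0868, 'grip_force': 0.0, 'joint_positions': [-0.8536, 0.0047, 0.1354, 1.8294, -0.0012, 1.3077, 1.5856]}
[0.34053055 0.23601194 0.39049183]
```

View pics/w1.png

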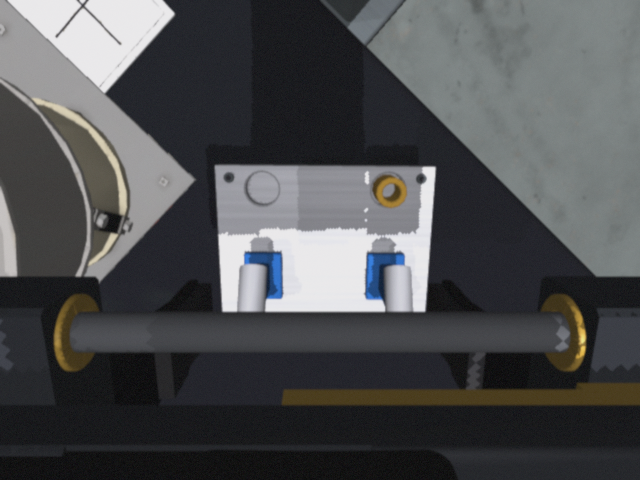

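The wrist view shows the empty right pocket at (263,188), the loaded bush at (390,191), the tubes at (253,288) and (398,288), and the base corners at (215,166) and (436,167).

```bash
python3 - <<'E'
from h import *
c=load('wrist'); im=c['pixels']; g=cv2.cvtColor(im,cv2.COLOR_RGB2GRAY); hsv=cv2.cvtColor(im,cv2.COLOR_RGB2HSV)
# empty pocket: edge ring
x0,y0=238,164; roi=cv2.resize(g[y0:y0+48,x0:x0+50],None,fx=8,fy=8,interpolation=cv2.INTER_CUBIC)
ci=cv2.HoughCircles(cv2.GaussianBlur(roi,(9,9),2),cv2.HOUGH_GRADIENT,1.5,40,param1=60,param2=25,minRadius=110,maxRadius=170)
for q in ci[0][:4]:
    u,v=(q[0]+.5)/8-.5+x0,(q[1]+.5)/8-.5+y0; print('pocket',u,v,q[2]/8,onz(c,u,v,.016), 'r mm',q[2]/8/c['f']*(c['p'][2]-.016)*1000)
m=cv2.inRange(hsv,np.array([10,90,60]),np.array([35,255,255])); m[:165]=0;m[215:]=0
k=max(cv2.findContours(m,0,2)[0],key=cv2.contourArea); print('bush',cv2.minEnclosingCircle(k))
(u,v),rr=cv2.minEnclosingCircle(k); print(onz(c,u,v,.036),rr/c['f']*(c['p'][2]-.036))
# base edge rows
b=(g>100)&(hsv[...,1]<60); us=np.arange(245,415); vs=[np.nonzero(b[150:185,u])[0][0]+150 for u in us]
p=np.polyfit(us,vs,1); A,B=[onz(c,u,np.polyval(p,u),.016) for u in(245,415)]; print('front edge',A,B,'yaw y-axis',np.degrees(np.arctan2(*(B-A)[1::-1])))
print('left/right ends', [ (np.nonzero(b[v,205:445])[0][[0,-1]]+205).tolist() for v in(175,210,240,270,300)])
E
```

```text
Traceback (most recent call last):
TypeError: 'NoneType' object is not subscriptable
```

```bash
cat > pk.py <<'E'
from h import *
def ring(c,u0,v0,z,rad=.0145,it=6):
    "centre of a ring of radius rad on plane z: strongest radial edge along each spoke, circle fit"
    g=cv2.GaussianBlur(cv2.cvtColor(c['pixels'],cv2.COLOR_RGB2GRAY),(3,3),0).astype(np.float32)
    C=onz(c,u0,v0,z)
    for _ in range(it):
        pts=[]
        for t in np.linspace(0,2*np.pi,90,endpoint=False):
            d=np.array([np.cos(t),np.sin(t),0]); rs=np.arange(rad-.004,rad+.004,.0002)
            uv=proj(c,C+rs[:,None]*d).astype(np.float32)
            s=cv2.remap(g,uv[:,:1],uv[:,1:],cv2.INTER_LINEAR).ravel()
            e=np.abs(np.gradient(cv2.GaussianBlur(s[None],(7,1),0).ravel())); i=e.argmax()
            if e[i]>.8: pts.append((C+rs[i]*d)[:2])
        q=np.array(pts); 
        for _ in range(3):
            s,*_=np.linalg.lstsq(np.c_[2*q,np.ones(len(q))],(q**2).sum(1),rcond=None)
            rr=np.hypot(*(q-s[:2]).T); k=np.abs(rr-np.median(rr))<.0012; q=q[k] if k.sum()>15 else q
        C=np.array([s[0],s[1],z])
    print('ring',C.round(4),'r',np.median(rr).round(4),'n',len(q),'sd',rr.std().round(5),'px',proj(c,C).round(1)); return C
E
python3 - <<'E'
from pk import *
c=load('wrist'); im=c['pixels']; g=cv2.cvtColor(im,cv2.COLOR_RGB2GRAY); hsv=cv2.cvtColor(im,cv2.COLOR_RGB2HSV)
a=ring(c,263,188,.016); b_=ring(c,390,191,.036,.013)
print('dist',np.hypot(*(b_-a)[:2]),'yaw',np.degrees(np.arctan2(*(b_-a)[1::-1]))-90)
b=(g>100)&(hsv[...,1]<60); us=np.arange(245,415); vs=[np.nonzero(b[150:185,u])[0][0]+150 for u in us]
p=np.polyfit(us,vs,1); A,B=[onz(c,u,np.polyval(p,u),.016) for u in(245,415)]; print('front edge',A,B,'yaw',np.degrees(np.arctan2(*(B-A)[1::-1]))-90)
print('ends', [ (np.nonzero(b[v,205:445])[0][[0,-1]]+205).tolist() for v in(175,210,240,270,300)])
E
```

```text
ring [0.4049 0.2279 0.016 ] r 0.0155 n 43 sd 0.00049 px [263.  184.8]
ring [0.3353 0.3084 0.036 ] r 0.0098 n 63 sd 0.00033 px [388.5 190.2]
dist 0.1064291497995463 yaw 40.831603926297475
front edge [0.40233116 0.20537819 0.016     ] [0.30528403 0.31545287 0.016     ] yaw 41.40094999836751
ends [[215, 435], [217, 432], [218, 430], [220, 428], [221, 426]]
```

```bash
python3 - <<'E'
from h import *
delta([.5245,-.29,.275],down(0))
E
```

```text
delta [0.0, -0.0005, 2.3052] [282.5, -514.6, -74.5] rows 19.0
```

apply_moves(steps=[[0,0,0.12,0,0,-40,1],[0,0,0.24,0,0,-75,1],[0,0,2.305,282.5,-514.5,-75,1],[0,0,2.305,282.5,-514.5,-75,1],[0,0,2.305,282.5,-514.5,-75,1],[0,0,2.305,282.5,-514.5,-75,1],[0,0,2.305,282.5,-514.5,-75,1],[0,0,2.305,282.5,-514.5,-75,1],[0,0,2.305,282.5,-514.5,-75,1],[0,0,2.305,282.5,-514.5,-75,1],[0,0,2.305,282.5,-514.5,-75,1],[0,0,2.305,282.5,-514.5,-75,1],[0,0,2.305,282.5,-514.5,-75,1],[0,0,2.305,282.5,-514.5,-75,1],[0,0,2.305,282.5,-514.5,-75,1],[0,0,2.305,282.5,-514.5,-75,1],[0,0,2.305,282.5,-514.5,-75,1],[0,0,2.305,282.5,-514.5,-75,1],[0,0,2.305,282.5,-514.5,-75,1],[0,0,2.305,282.5,-514.5,-75,1]])

```text
time: 2.95
ee_pos: [0.5254, -0.2894, 0.275]
eef_rot: [0.708, 0.706, -0.0, -0.001]
ft_force: [0.1, 0.2, -0.3]
width: 0.0871
grip_force: 0.0
```

```bash
python3 - <<'E'
from pk import *
state(); c=grab('wrist'); save('w2',c['pixels']); print(c['p'],proj(c,[.5245,-.2895,.03]))
hsv=cv2.cvtColor(c['pixels'],cv2.COLOR_RGB2HSV); m=cv2.inRange(hsv,np.array([10,90,60]),np.array([35,255,255]))
for k in cv2.findContours(m,0,2)[0]:
    if cv2.contourArea(k)>60: print(cv2.minEnclosingCircle(k),cv2.contourArea(k),onz(c,*cv2.minEnclosingCircle(k)[0],.03))
E
```

```text
{'time': 2.95, 'ee_pos': [0.5254, -0.2894, 0.275], 'eef_rot': [0.7078, 0.7064, -0.0003, -0.0005], 'ft_force': [0.1121, 0.1912, -0.3429], 'width': 0.0871, 'grip_force': 0.0, 'joint_positions': [-0.2127, 0.3057, 0.8227, 1.438, -0.2226, 1.4953, 0.6018]}
[ 0.5263588  -0.22227929  0.4648251 ] [317.99311638 202.99577488]
((460.5, 393.5), 178.8086700439453) 5838.0 [ 0.68795359 -0.5103706   0.03      ]
((563.5, 332.5), 39.9062385559082) 1704.0 [ 0.79574523 -0.4340672   0.03      ]
((75.5, 332.5), 39.9062385559082) 1699.0 [ 0.25580158 -0.43360755  0.03      ]
((318.5, 203.0), 14.705541610717773) 587.5 [ 0.52501879 -0.28950491  0.03      ]
((164.17308044433594, 189.0), 38.49823760986328) 1537.0 [ 0.36832434 -0.27501809  0.03      ]
```

View pics/w2.png

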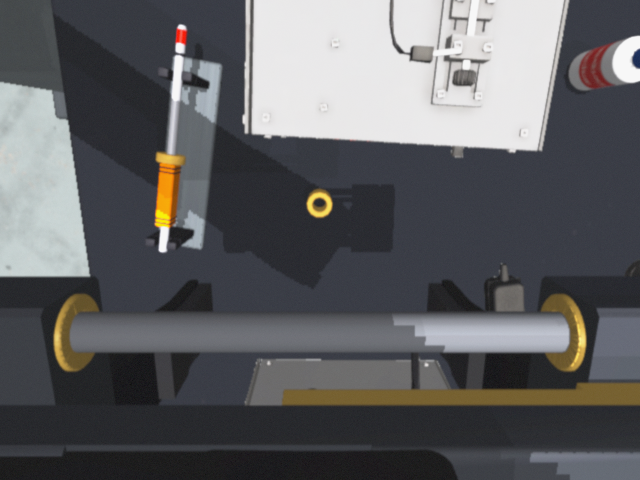

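Bush at pixel (318,203), giving (0.525,-0.2895), which agrees with the top view. The rod lies left, with its tip at (181,27), and the box edge above has clearance. Descending.

apply_moves(steps=[[0,0,0,0,0,40,1],[0,0,0,0,0,80,1],[0,0,0,0,0,120,1],[0,0,0,0,0,160,1],[0,0,0,0,0,200,1],[0,0,0,0,0,230,1],[0,0,0,0,0,250,1],[0,0,0,0,0,261,1],[0,0,0,0,0,261,1],[0,0,0,0,0,261,-1],[0,0,0,0,0,261,-1],[0,0,0,0,0,261,-1],[0,0,0,0,0,261,-1],[0,0,0,0,0,261,-1],[0,0,0,0,0,261,-1],[0,0,0,0,0,261,-1],[0,0,0,0,0,261,-1]], force=25)

```text
time: 4.42
ee_pos: [0.5245, -0.291, 0.0148]
eef_rot: [0.707, 0.707, 0.0, 0.0]
ft_force: [0.1, 0.1, 0.6]
width: 0.0416
grip_force: 0.0
```

```bash
python3 - <<'E'
from pk import *
c=load('wrist')
hsv=cv2.cvtColor(c['pixels'],cv2.COLOR_RGB2HSV)
m=cv2.inRange(hsv,np.array([5,150,120]),np.array([24,255,255])); m[:, :140]=0; m[:,190:]=0; m[240:]=0
v,u=np.nonzero(m); print('orange+collar bbox',u.min(),u.max(),v.min(),v.max())
k=max(cv2.findContours(m,0,2)[0],key=cv2.contourArea); print(cv2.fitLine(k,2,0,.01,.01).ravel(),cv2.minAreaRect(k))
m2=cv2.inRange(hsv,np.array([0,150,100]),np.array([6,255,255])); m2[80:]=0; m2[:, :150]=0;m2[:,210:]=0
v,u=np.nonzero(m2); print('red',u.mean(),v.mean(),u.min(),u.max(),v.min(),v.max())
for a in((181,27),(163,249),(169,190)): print(a,onz(c,*a,.06).round(4))
s=state()
E
```

```text
orange+collar bbox 155 183 152 227
[ 5.5723116e-02 -9.9844629e-01  1.6535294e+02  1.9232941e+02] ((168.94293212890625, 189.58229064941406), (27.124982833862305, 74.82050323486328), 1.060911774635315)
red 181.07692307692307 36.01538461538462 176 186 29 43
(181, 27) [ 0.4064 -0.1314  0.06  ]
(163, 249) [ 0.3728 -0.3301  0.06  ]
(169, 190) [ 0.3837 -0.2723  0.06  ]
{'time': 4.4167, 'ee_pos': [0.5245, -0.291, 0.0148], 'eef_rot': [0.7075, 0.7067, 0.0001, 0.0], 'ft_force': [0.1354, 0.1413, 0.6204], 'width': 0.0416, 'grip_force': 0.0, 'joint_positions': [-0.1254, 0.528, 0.7106, 1.7509, -0.3984, 1.0116, 0.7325]}
```

Fingers still closing.

apply_moves(steps=[[0,0,0,0,0,0,-1],[0,0,0,0,0,0,-1],[0,0,0,0,0,0,-1],[0,0,0,0,0,0,-1],[0,0,0,0,0,0,-1],[0,0,0,0,0,0,-1],[0,0,0,0,0,0,-1],[0,0,0,0,0,0,-1]], force=25)

```text
time: 5.08
ee_pos: [0.5244, -0.2909, 0.0147]
eef_rot: [0.707, 0.707, 0.0, -0.0]
ft_force: [-0.3, -0.8, -0.6]
width: 0.001
grip_force: 0.0
```

Width 1 mm: no bush between the fingers. Looking.

```bash
python3 - <<'E'
from pk import *
state(); c=grab('wrist'); t=grab('top'); save('w3',np.hstack([c['pixels'][100:400,160:480],cv2.resize(t['pixels'][225:285,370:430],(300,300),interpolation=cv2.INTER_CUBIC)])); print(c['p'],proj(c,[.5245,-.291,.0148]),proj(c,[.525,-.2895,.03]))
E
```

```text
{'time': 5.0833, 'ee_pos': [0.5244, -0.2909, 0.0147], 'eef_rot': [0.7075, 0.7068, 0.0, -0.0], 'ft_force': [-0.2748, -0.7829, -0.6433], 'width': 0.001, 'grip_force': 0.0, 'joint_positions': [-0.1254, 0.5282, 0.7106, 1.751, -0.3984, 1.0116, 0.7325]}
[ 0.5250744  -0.22374838  0.20453025] [318.05207129 283.28925432] [319.10998048 291.78554712]
```

View pics/w3.png

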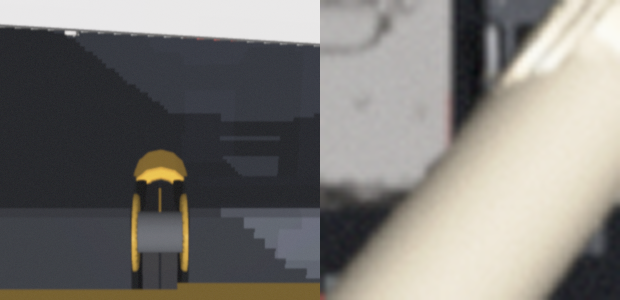

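```bash
python3 - <<'E'
from pk import *
c=load('wrist'); P=cloud(c)
print('front bottom',onz(c,320,250,0).round(4),'sides',onz(c,294,268,0).round(4),onz(c,347,268,0).round(4))
for v in range(246,300,3): print(v,P[v,320].round(4),c['pixels'][v,320])
E
```

```text
front bottom [ 0.5254 -0.2788  0.    ] sides [ 0.5124 -0.2882  0.    ] [ 0.5389 -0.2882  0.    ]
246 [ 5.254e-01 -2.767e-01  4.000e-04] [36 37 41]
249 [ 5.254e-01 -2.783e-01  3.000e-04] [77 66 48]
252 [ 0.5254 -0.2781  0.0064] [128 103  50]
255 [ 0.5254 -0.2782  0.0114] [129 103  53]
258 [ 0.5254 -0.2776  0.0187] [127 101  49]
261 [ 0.5254 -0.2779  0.0221] [129 103  52]
264 [ 0.5254 -0.2779  0.0267] [129 103  49]
267 [ 0.5254 -0.2781  0.0307] [192 150  68]
270 [ 0.5254 -0.2796  0.03  ] [232 191  80]
273 [ 0.5254 -0.2807  0.0307] [235 197  86]
276 [ 0.5254 -0.2822  0.0302] [233 192  80]
279 [ 0.5254 -0.2936  0.001 ] [119  96  51]
282 [ 0.5254 -0.2948  0.0021] [38 40 45]
285 [ 0.5254 -0.2968  0.0009] [41 39 43]
288 [ 0.5254 -0.298   0.0021] [94 74 45]
291 [ 0.5254 -0.298   0.0063] [114  91  48]
294 [ 0.5254 -0.2981  0.0103] [115  93  48]
297 [ 0.5254 -0.2986  0.0129] [117  94  50]
```

```bash
python3 - <<'E'
from pk import *
c=load('wrist'); P=cloud(c)
for u in(300,304,315,325,338):
  for v in range(270,400,10): print((u,v),P[v,u].round(3),c['z_map'][v,u].round(3),c['pixels'][v,u])
E
```

```text
(300, 270) [ 0.517 -0.282  0.023] 0.19 [128 101  50]
(300, 280) [ 0.517 -0.28   0.043] 0.171 [100  80  43]
(300, 290) [ 0.518 -0.279  0.055] 0.158 [30 31 29]
(300, 300) [ 0.518 -0.28   0.065] 0.149 [50 43 31]
(300, 310) [ 0.519 -0.28   0.073] 0.142 [63 56 40]
(300, 320) [ 0.521 -0.258  0.129] 0.082 [93 93 99]
(300, 330) [ 0.521 -0.26   0.129] 0.082 [108 110 117]
(300, 340) [ 0.521 -0.262  0.13 ] 0.082 [113 114 122]
(300, 350) [ 0.521 -0.264  0.13 ] 0.083 [ 95  97 101]
(300, 360) [ 0.52  -0.281  0.103] 0.113 [43 38 34]
(300, 370) [ 0.52  -0.283  0.104] 0.112 [26 29 30]
(300, 380) [ 0.52  -0.286  0.104] 0.113 [28 28 30]
(300, 390) [ 0.522 -0.267  0.138] 0.076 [108  89  47]
(304, 270) [ 0.518 -0.28   0.028] 0.185 [141 113  56]
(304, 280) [ 0.519 -0.28   0.043] 0.17 [122  96  50]
(304, 290) [ 0.519 -0.28   0.054] 0.159 [26 29 29]
(304, 300) [ 0.52  -0.28   0.064] 0.15 [28 27 27]
(304, 310) [ 0.52  -0.281  0.07 ] 0.144 [40 39 42]
(304, 320) [ 0.522 -0.258  0.128] 0.082 [91 93 98]
(304, 330) [ 0.522 -0.26   0.13 ] 0.081 [106 108 113]
(304, 340) [ 0.522 -0.262  0.129] 0.082 [112 114 120]
(3
[... 1584 characters left out ...]
138] 0.075 [111  91  51]
(338, 270) [ 0.533 -0.281  0.026] 0.187 [125  99  49]
(338, 280) [ 0.533 -0.28   0.043] 0.171 [95 77 39]
(338, 290) [ 0.532 -0.28   0.054] 0.159 [27 27 28]
(338, 300) [ 0.532 -0.28   0.064] 0.15 [29 29 26]
(338, 310) [ 0.531 -0.28   0.073] 0.141 [38 35 33]
(338, 320) [ 0.529 -0.258  0.128] 0.083 [92 93 98]
(338, 330) [ 0.529 -0.26   0.129] 0.082 [107 110 116]
(338, 340) [ 0.529 -0.261  0.131] 0.081 [113 115 121]
(338, 350) [ 0.529 -0.264  0.13 ] 0.083 [ 95  96 101]
(338, 360) [ 0.53  -0.284  0.098] 0.118 [29 30 29]
(338, 370) [ 0.53  -0.288  0.097] 0.12 [29 30 31]
(338, 380) [ 0.53  -0.289  0.099] 0.118 [31 30 31]
(338, 390) [ 0.528 -0.267  0.138] 0.075 [119  99  51]
```

Depth shows that the bush is undisturbed at about (0.525,-0.291), with the shut fingers above its top. The fingertips appear to end short of the nominal TCP. I'll rise, shut and then open, and measure the fingertips in the tool frame.

apply_moves(steps=[[0,0,0,0,0,-40,-1],[0,0,0,0,0,-80,-1],[0,0,0,0,0,-80,-1],[0,0,0,0,0,-80,-1]])

```text
time: 5.52
ee_pos: [0.5258, -0.2917, 0.097]
eef_rot: [0.707, 0.707, 0.001, 0.002]
ft_force: [-0.0, -1.0, -0.9]
width: 0.0003
grip_force: 0.0
```

```bash
cat > ft.py <<'E'
from pk import *
def tips():
    s=state(); c=grab('wrist'); P=cloud(c).reshape(-1,3); T=(P-s['ee_pos'])@R.from_quat(s['eef_rot']).as_matrix()*1000
    T=T[np.isfinite(T[:,0])]; k=(np.abs(T[:,0])<14)&(np.abs(T[:,1])<70)&(T[:,2]<30)&(T[:,2]>-70); q=T[k]
    for z in range(-70,30,6):
        w=q[(q[:,2]>=z)&(q[:,2]<z+6)]
        if len(w): print(z,len(w),'x',np.percentile(w[:,0],[2,98]).round(1),'y',np.percentile(w[:,1],[1,25,75,99]).round(1))
    return c
E
python3 -c "
from ft import *
c=tips(); save('w4',c['pixels'])"
```

```text
{'time': 5.5167, 'ee_pos': [0.5258, -0.2917, 0.097], 'eef_rot': [0.7075, 0.7068, 0.0011, 0.0018], 'ft_force': [-0.0156, -1.0178, -0.925], 'width': 0.0003, 'grip_force': 0.0, 'joint_positions': [-0.1722, 0.429, 0.7673, 1.6866, -0.323, 1.1527, 0.6806]}
-64 2 x [11.8 11.9] y [-5.2 -2.3  3.8  6.7]
-58 181 x [ 9.3 11.7] y [-5.5 -3.2  4.7  7.1]
-52 257 x [ 9.5 11.8] y [-6.2 -3.   4.5  7.6]
-46 250 x [ 9.5 11.8] y [-7.4 -3.5  4.6  8.8]
-40 240 x [ 9.5 11.8] y [-7.8 -3.4  5.5  9.3]
-34 230 x [ 9.5 11.8] y [-8.1 -3.8  5.3  9.5]
-28 15 x [ 9.6 11.5] y [-6.6 -2.7  4.6  8.5]
```

View pics/w4.png

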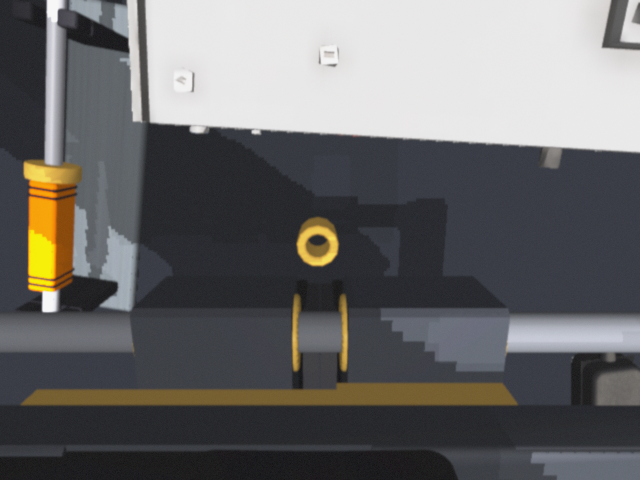

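The shut fingers end near tool z = -27.5 mm, short of the stated TCP; the bush is still upright at (318,243). I'll check the same thing with the fingers open.

apply_moves(steps=[[0,0,0,0,0,0,1],[0,0,0,0,0,0,1],[0,0,0,0,0,0,1],[0,0,0,0,0,0,1],[0,0,0,0,0,0,1],[0,0,0,0,0,0,1],[0,0,0,0,0,0,1],[0,0,0,0,0,0,1],[0,0,0,0,0,0,1],[0,0,0,0,0,0,1],[0,0,0,0,0,0,1],[0,0,0,0,0,0,1],[0,0,0,0,0,0,1],[0,0,0,0,0,0,1]])

```text
time: 6.73
ee_pos: [0.5245, -0.2909, 0.0947]
eef_rot: [0.707, 0.707, 0.0, -0.0]
ft_force: [0.3, -0.0, 0.2]
width: 0.0834
grip_force: 0.0
```

```bash
python3 -c "
from ft import *
c=tips()
hsv=cv2.cvtColor(c['pixels'],cv2.COLOR_RGB2HSV); m=cv2.inRange(hsv,np.array([10,90,60]),np.array([35,255,255])); m[:200]=0;m[290:]=0;m[:,:270]=0;m[:,370:]=0
P=cloud(c); q=P[(m>0)&(P[...,2]>.027)&(P[...,2]<.034)]; print('bush top',len(q),q.mean(0).round(4),(q.max(0)+q.min(0))/2)"
```

```text
{'time': 6.7333, 'ee_pos': [0.5245, -0.2909, 0.0947], 'eef_rot': [0.7075, 0.7068, 0.0001, -0.0], 'ft_force': [0.2848, -0.041, 0.1845], 'width': 0.0834, 'grip_force': 0.0, 'joint_positions': [-0.1718, 0.4316, 0.7661, 1.6888, -0.3231, 1.1524, 0.6806]}
-70 354 x [-9.2  1.1] y [-41.5 -41.1  42.4  42.8]
-64 174 x [-8.9 11.8] y [-50.9 -41.6  43.   52.1]
-58 518 x [-8.9 11.9] y [-50.7 -45.7  47.2  52.4]
-52 463 x [-8.9 11.8] y [-49.5 -44.7  46.3  51. ]
-46 462 x [ 4.6 11.8] y [-49.7 -43.9  45.9  51. ]
-40 473 x [ 2.3 11.8] y [-49.5 -43.4  44.4  50.8]
-34 441 x [-0.4 11.8] y [-49.5 -42.   43.8  51. ]
-28 39 x [ 0.8 11.6] y [-48.7 -42.1  42.7  49.8]
bush top 939 [ 0.5255 -0.2903  0.0305] [ 0.52523207 -0.29069457  0.02994659]
```

apply_moves(steps=[[0,0,0,0,0,40,1],[0,0,0,0,0,70,1],[0,0,0,0,0,95,1],[0,0,0,0,0,108,1],[0,0,0,0,0,108,0.1],[0,0,0,0,0,108,-1],[0,0,0,0,0,108,-1],[0,0,0,0,0,108,-1],[0,0,0,0,0,108,-1],[0,0,0,0,0,108,-1],[0,0,0,0,0,108,-1],[0,0,0,0,0,108,-1],[0,0,0,0,0,108,-1],[0,0,0,0,0,108,-1],[0,0,0,0,0,108,-1],[0,0,0,0,0,108,-1]], force=25)

```text
time: 8.12
ee_pos: [0.5244, -0.291, -0.0133]
eef_rot: [0.707, 0.707, 0.0, -0.0]
ft_force: [0.1, 0.7, 1.0]
width: 0.0256
grip_force: 25.0
```

Gripped: width 25.6 mm, 25 N. Lifting and carrying it over.

```bash
python3 - <<'E'
from h import *
delta([.4265,.249,.235],down(131.4))
E
```

```text
delta [0.0001, -0.0001, -2.2944] [539.9, -98.5, -248.2] rows 19.0
```

apply_moves(steps=[[0,0,0,0,0,-25,-1],[0,0,0,0,0,-65,-1],[0,0,0,0,0,-105,-1],[0,0,0,0,0,-145,-1],[0,0,0,0,0,-185,-1],[0,0,0,0,0,-225,-1],[0,0,-0.12,0,0,-248,-1],[0,0,-2.294,540,-98.5,-248,-1],[0,0,-2.294,540,-98.5,-248,-1],[0,0,-2.294,540,-98.5,-248,-1],[0,0,-2.294,540,-98.5,-248,-1],[0,0,-2.294,540,-98.5,-248,-1],[0,0,-2.294,540,-98.5,-248,-1],[0,0,-2.294,540,-98.5,-248,-1],[0,0,-2.294,540,-98.5,-248,-1],[0,0,-2.294,540,-98.5,-248,-1],[0,0,-2.294,540,-98.5,-248,-1],[0,0,-2.294,540,-98.5,-248,-1],[0,0,-2.294,540,-98.5,-248,-1],[0,0,-2.294,540,-98.5,-248,-1]])

```text
time: 9.78
ee_pos: [0.4269, 0.2437, 0.2348]
eef_rot: [-0.089, 0.996, 0.0, -0.0]
ft_force: [0.9, -0.2, -0.5]
width: 0.0253
grip_force: 25.0
```

```bash
python3 - <<'E'
from h import *
state();delta([.4265,.249,.15],down(131.4))
E
```

```text
{'time': 9.7833, 'ee_pos': [0.4269, 0.2437, 0.2348], 'eef_rot': [-0.0894, 0.996, 0.0002, -0.0], 'ft_force': [0.947, -0.1853, -0.5038], 'width': 0.0253, 'grip_force': 24.9963, 'joint_positions': [-0.8707, 0.0065, 0.262, 1.7563, -0.0021, 1.3788, 1.1416]}
delta [0.0004, 0.0001, -0.5435] [-0.6, 5.3, 84.8] rows 5.0
```

apply_moves(steps=[[0,0,-0.12,0,1,0,-1],[0,0,-0.24,0,2,0,-1],[0,0,-0.36,0,3,20,-1],[0,0,-0.48,0,4,50,-1],[0,0,-0.5435,-0.6,5.3,85,-1],[0,0,-0.5435,-0.6,5.3,85,-1],[0,0,-0.5435,-0.6,5.3,85,-1]])

```text
time: 10.37
ee_pos: [0.4266, 0.2465, 0.1491]
eef_rot: [-0.349, 0.937, -0.001, -0.002]
ft_force: [0.4, -0.2, -0.6]
width: 0.0249
grip_force: 25.0
```

```bash
python3 - <<'E'
from pk import *
s=state(); c=grab('wrist'); P=cloud(c); Rc=R.from_quat(s['eef_rot']).as_matrix()
uv=proj(c,[.404,.2285,.016]); print(uv); a=ring(c,*uv,.016)
hsv=cv2.cvtColor(c['pixels'],cv2.COLOR_RGB2HSV)
im=c['pixels'].copy(); 
for t in np.linspace(0,6.28,60):
    p=proj(c,a+[.0145*np.cos(t),.0145*np.sin(t),0]).astype(int); 
    if int(t*10)%2: im[p[1],p[0]]=[255,0,0]
save('w5',cv2.resize(im[60:360,160:560],(800,600)))
# held bush: brass points near tool axis
T=(P-s['ee_pos'])@Rc*1000; m=(cv2.inRange(hsv,np.array([10,80,50]),np.array([35,255,255]))>0)&(np.abs(T[...,0])<25)&(np.abs(T[...,1])<25)&(T[...,2]>-35)&(T[...,2]<25)
q=T[m]; print(len(q),np.percentile(q,[1,50,99],axis=0).round(1).tolist())
E
```

```text
{'time': 10.3667, 'ee_pos': [0.4266, 0.2465, 0.1491], 'eef_rot': [-0.3495, 0.9369, -0.0006, -0.0016], 'ft_force': [0.3581, -0.2157, -0.5741], 'width': 0.0249, 'grip_force': 24.9995, 'joint_positions': [-0.8631, 0.0701, 0.2579, 1.8756, -0.0188, 1.2017, 1.6859]}
[321.31148482 186.84629279]
ring [0.4065 0.2275 0.016 ] r 0.0146 n 62 sd 0.00038 px [318.2 188.4]
779 [[-6.9, -12.1, -34.8], [10.7, -0.4, -27.1], [12.2, 11.9, -16.7]]
```

View pics/w5.png

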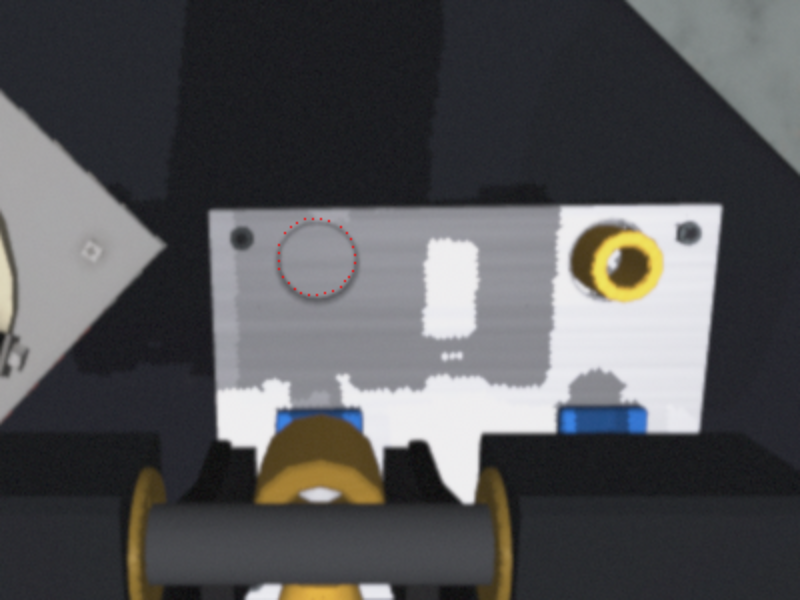

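```bash
cat > fit.py <<'E'
from pk import *
s=state(); c=grab('wrist'); P=cloud(c); Rc=R.from_quat(s['eef_rot']).as_matrix()
a=ring(c,*proj(c,[.4065,.2275,.016]),.016)
hsv=cv2.cvtColor(c['pixels'],cv2.COLOR_RGB2HSV); br=cv2.inRange(hsv,np.array([10,80,50]),np.array([35,255,255]))>0
def cyl(q,rad):
    from scipy.optimize import least_squares
    f=least_squares(lambda p:np.hypot(*(q[:,:2]-p).T)-rad,q[:,:2].mean(0)-[6,0] if rad>1 else q[:,:2].mean(0),loss='soft_l1',f_scale=.5 if rad>1 else .0005); return f.x,np.abs(f.fun).mean()
T=(P-s['ee_pos'])@Rc*1000; q=T[br&(np.abs(T[...,0])<25)&(np.abs(T[...,1])<25)&(T[...,2]>-27)&(T[...,2]<-14)&(T[...,0]>2)]
print('held in tool',len(q),cyl(q,13.))
m=br&(np.abs(P[...,2]-.036)<.003); q=P[m]; print('loaded top centre',len(q),((q.max(0)+q.min(0))/2).round(4),q.mean(0).round(4))
m=br.copy(); v,u=np.nonzero(br&(np.abs(P[...,2]-.036)<.003)); (x,y),rr=cv2.minEnclosingCircle(np.c_[u,v].astype(np.float32)); b=onz(c,x,y,.036); print(b.round(4),rr/c['f']*(c['p'][2]-.036),'dist',np.hypot(*(b-a)[:2]),'yaw',np.degrees(np.arctan2(*(b-a)[1::-1]))-90)
w=P[(np.abs(P[...,2]-.016)<.004)]; print('base top z',np.median(w[:,2]))
E
python3 fit.py
```

```text
{'time': 10.4167, 'ee_pos': [0.4277, 0.2473, 0.1508], 'eef_rot': [-0.3493, 0.937, -0.0, 0.0], 'ft_force': [0.9678, 0.4058, -0.7142], 'width': 0.0254, 'grip_force': 24.9997, 'joint_positions': [-0.8631, 0.0687, 0.258, 1.8732, -0.0187, 1.202, 1.6856]}
ring [0.4066 0.2275 0.016 ] r 0.0146 n 62 sd 0.0004 px [318.4 185.9]
held in tool 344 (array([-1.19436341, -0.21129929]), np.float64(0.16512935291844066))
loaded top centre 729 [0.3351 0.3106 0.0359] [0.3351 0.3103 0.0365]
[0.3352 0.3104 0.036 ] 0.013498135508178407 dist 0.10931849533691403 yaw 40.74572689062339
base top z 0.01689793860290173
```

```bash
python3 - <<'E'
from h import *
delta([.4056,.2269,.03],down(131.2))
E
```

```text
delta [-0.0001, 0.0021, -0.0051] [31.1, -0.8, 121.6] rows 4.0
```

apply_moves(steps=[[0,0,0,15,0,20,-1],[0,0,0,31,-0.8,50,-1],[0,0,0,31,-0.8,80,-1],[0,0,0,31,-0.8,105,-1],[0,0,0,31,-0.8,120,-1],[0,0,0,31,-0.8,120,-1],[0,0,0,31,-0.8,120,-1],[0,0,0,31,-0.8,120,-1]])

```text
time: 11.13
ee_pos: [0.4061, 0.2274, 0.0319]
eef_rot: [-0.35, 0.937, 0.001, 0.002]
ft_force: [0.8, 0.2, -1.4]
width: 0.0254
grip_force: 25.0
```

```bash
cat > fit2.py <<'E'
from h import *
s=state(); c=grab('wrist'); P=cloud(c); Rc=R.from_quat(s['eef_rot']).as_matrix()
save('w6',cv2.resize(c['pixels'][130:330,200:440],(720,600)))
from fit import cyl
E
python3 - <<'E'
from pk import *
s=state(); c=grab('wrist'); print(proj(c,[.4066,.2275,.016])); save('w6',cv2.resize(c['pixels'][150:330,200:440],(800,600)))
print('bush',np.array(s['ee_pos'])+[.001,.0006,.0133]); delta([.4056,.2269,-.007],down(131.2),s)
E
```

```text
{'time': 11.1333, 'ee_pos': [0.4061, 0.2274, 0.0319], 'eef_rot': [-0.3504, 0.9366, 0.0006, 0.0016], 'ft_force': [0.7818, 0.2152, -1.3979], 'width': 0.0254, 'grip_force': 24.9999, 'joint_positions': [-0.8489, 0.1476, 0.2568, 2.0674, -0.0471, 0.9286, 1.7202]}
[319.37228374 271.4420214 ]
bush [0.40709485 0.22802575 0.04521929]
delta [-0.0001, 0.0033, -0.0031] [0.8, -0.1, 38.9] rows 1.0
```

apply_moves(steps=[[0,0,0,0.5,0,12,-1],[0,0,0,0.8,0,22,-1],[0,0,0,0.8,0,26,-1],[0,0,0,0.8,0,29,-1],[0,0,0,0.8,0,31,-1],[0,0,0,0.8,0,33,-1],[0,0,0,0.8,0,33,-1]])

```text
time: 11.77
ee_pos: [0.4066, 0.228, -0.001]
eef_rot: [-0.351, 0.936, 0.001, 0.003]
ft_force: [1.5, 2.4, 12.4]
width: 0.025
grip_force: 25.0
```

```bash
cat > fit3.py <<'E'
from pk import *
from scipy.optimize import least_squares
s=state(); c=grab('wrist'); P=cloud(c); Rc=R.from_quat(s['eef_rot']).as_matrix()
hsv=cv2.cvtColor(c['pixels'],cv2.COLOR_RGB2HSV); br=cv2.inRange(hsv,np.array([10,80,50]),np.array([35,255,255]))>0
T=(P-s['ee_pos'])@Rc*1000
k=br&(np.hypot(T[...,0],T[...,1])<22)&(T[...,0]>0)&(P[...,2]<.08)
q=T[k&(T[...,2]>-30)]; f=least_squares(lambda p:np.hypot(*(q[:,:2]-p).T)-13,[-1,0],loss='soft_l1',f_scale=.5)
C=s['ee_pos']+Rc@np.array([*f.x,0])/1000
print('held',len(q),f.x.round(2),'world',C.round(4),'z range of brass',np.percentile(P[k][:,2],[1,5,50,95]).round(4))
u=int(proj(c,[.4066,.2275,.03])[0])
for v in range(225,300,4): print(v,P[v,u].round(4),c['pixels'][v,u])
E
python3 fit3.py
```

```text
{'time': 11.7667, 'ee_pos': [0.4066, 0.228, -0.001], 'eef_rot': [-0.3508, 0.9365, 0.001, 0.0029], 'ft_force': [1.4565, 2.431, 12.4055], 'width': 0.025, 'grip_force': 25.0053, 'joint_positions': [-0.8423, 0.202, 0.2529, 2.091, -0.0677, 0.8499, 1.7377]}
held 713 [ 0.88 -0.17] world [ 0.4061  0.2273 -0.0011] z range of brass [0.019  0.0206 0.0363 0.0465]
225 [0.3866 0.2094 0.0012] [32 34 37]
229 [0.3879 0.2105 0.0017] [30 29 32]
233 [0.3892 0.2117 0.0022] [32 31 33]
237 [ 0.3911  0.2133 -0.0007] [30 29 33]
241 [0.3923 0.2144 0.0004] [31 28 35]
245 [0.3931 0.2151 0.0036] [69 69 73]
249 [0.3933 0.2153 0.0091] [81 81 84]
253 [0.3933 0.2153 0.0154] [92 93 97]
257 [0.3943 0.2162 0.0169] [150 151 157]
261 [0.3954 0.2172 0.0176] [143 141 146]
265 [0.396  0.2177 0.0206] [110  86  40]
269 [0.3966 0.2183 0.0234] [112  88  43]
273 [0.3967 0.2183 0.0283] [111  87  40]
277 [0.3972 0.2188 0.0312] [111  88  41]
281 [0.3979 0.2194 0.0331] [111  88  40]
285 [0.398  0.2195 0.0372] [112  88  44]
289 [0.3985 0.22   0.0395] [112  89  42]
293 [0.3988 0.2202 0.0426] [112  87  42]
297 [0.3988 0.2203 0.0463] [119  94  44]
```

The bush caught on the near rim and tilted about 8° in the grip. Lifting a little to measure the tilt and the offset.

apply_moves(steps=[[0,0,0,0,0,-6,-1],[0,0,0,0,0,-14,-1],[0,0,0,0,0,-14,-1],[0,0,0,0,0,-14,-1],[0,0,0,0,0,-14,-1],[0,0,0,0,0,-14,-1]])

```text
time: 12.32
ee_pos: [0.4037, 0.2256, 0.0105]
eef_rot: [-0.351, 0.936, -0.0, -0.0]
ft_force: [-0.1, -0.1, -1.3]
width: 0.0253
grip_force: 25.0
```

```bash
cat > fit4.py <<'E'
from pk import *
from scipy.optimize import least_squares
s=state(); c=grab('wrist'); P=cloud(c); Rc=R.from_quat(s['eef_rot']).as_matrix()
hsv=cv2.cvtColor(c['pixels'],cv2.COLOR_RGB2HSV); br=cv2.inRange(hsv,np.array([10,80,50]),np.array([35,255,255]))>0
br=cv2.erode(br.astype(np.uint8),np.ones((3,3)))>0
T=(P-s['ee_pos'])@Rc*1000
k=br&(np.hypot(T[...,0],T[...,1])<24)&(T[...,0]>0)&(T[...,2]>-48)&(T[...,2]<8); q=T[k]
# tilted cylinder r=13: centre line x=p0+p1*(z+28), y=p2
f=least_squares(lambda p:np.hypot(q[:,0]-p[0]-p[1]*(q[:,2]+28),q[:,1]-p[2])-13,[0,0,0],loss='soft_l1',f_scale=.5)
print('n',len(q),'x at z=-28',f.x[0].round(2),'tilt deg',np.degrees(f.x[1]).round(2),'y',f.x[2].round(2),'zrange',np.percentile(q[:,2],[1,99]).round(1),'res',np.abs(f.fun).mean().round(2))
E
python3 fit4.py; cp fit4.py f5.py
```

```text
{'time': 12.3167, 'ee_pos': [0.4037, 0.2256, 0.0105], 'eef_rot': [-0.3507, 0.9365, -0.0, -0.0003], 'ft_force': [-0.1481, -0.0818, -1.3489], 'width': 0.0253, 'grip_force': 24.9994, 'joint_positions': [-0.8455, 0.1796, 0.2551, 2.0866, -0.0585, 0.8825, 1.7304]}
n 2347 x at z=-28 0.21 tilt deg 10.51 y -0.2 zrange [-47.8 -21.1] res 0.56
```

apply_moves(steps=[[0,-0.08,0,-3,0,-6,-1],[0,-0.16,0,-6.7,0,-6,-1],[0,-0.16,0,-6.7,0,-6,-1],[0,-0.16,0,-6.7,0,-6,-1],[0,-0.16,0,-6.7,0,-6,-1],[0,-0.16,0,-6.7,0,-6,-1]])

```text
time: 12.87
ee_pos: [0.4095, 0.2307, 0.0169]
eef_rot: [-0.35, 0.933, 0.028, 0.074]
ft_force: [-0.2, 0.2, -0.6]
width: 0.0253
grip_force: 25.0
```

```bash
cat > f5.py <<'E'
from pk import *
from scipy.optimize import least_squares
s=state(); c=grab('wrist'); P=cloud(c)
hsv=cv2.cvtColor(c['pixels'],cv2.COLOR_RGB2HSV); br=cv2.inRange(hsv,np.array([10,80,50]),np.array([35,255,255]))>0
br=cv2.erode(br.astype(np.uint8),np.ones((3,3)))>0
x=np.array([.7523,.6588]); y=np.array([-.6588,.7523]); pk=np.array([.4066,.2275])
F=np.dstack([(P[...,:2]-pk)@x,(P[...,:2]-pk)@y,P[...,2]])*1000   # fixture axes about the pocket
lab=cv2.connectedComponents(br.astype(np.uint8))[1]; k=(np.hypot(F[...,0],F[...,1])<22)&br
l=np.bincount(lab[k]).argmax(); q=F[k&(lab==l)]; z0=np.percentile(q[:,2],1)
q=q[(q[:,2]<z0+19)]
f=least_squares(lambda p:np.hypot(q[:,0]-p[0]-p[1]*(q[:,2]-z0),q[:,1]-p[2]-p[3]*(q[:,2]-z0))-13,[0,0,0,0],loss='soft_l1',f_scale=.3)
print('n',len(q),'bottom z',z0.round(1),'centre offset from pocket x,y mm',f.x[[0,2]].round(2),'tilt deg x,y',np.degrees(f.x[[1,3]]).round(1),'res',np.abs(f.fun).mean().round(2))
E
python3 f5.py
```

```text
{'time': 12.8667, 'ee_pos': [0.4095, 0.2307, 0.0169], 'eef_rot': [-0.3499, 0.9334, 0.0278, 0.0743], 'ft_force': [-0.2437, 0.1755, -0.5755], 'width': 0.0253, 'grip_force': 24.9995, 'joint_positions': [-0.8406, 0.0665, 0.2533, 2.2057, -0.056, 0.7146, 1.7382]}
n 1304 bottom z 35.9 centre offset from pocket x,y mm [0.07 0.34] tilt deg x,y [-0.5  0.1] res 0.25
```

Bush now upright and within 0.4 mm of the pocket axis, bottom about 35 mm up. Going straight down.

apply_moves(steps=[[0,0,0,1.6,-0.3,10,-1],[0,0,0,2.9,-0.3,18,-1],[0,0,0,3.5,-0.3,22,-1],[0,0,0,3.8,-0.3,24,-1],[0,0,0,4.1,-0.3,25.5,-1],[0,0,0,4.1,-0.3,25.5,-1],[0,0,0,4.1,-0.3,25.5,-1]])

```text
time: 13.5
ee_pos: [0.4101, 0.2308, -0.0083]
eef_rot: [-0.35, 0.933, 0.028, 0.076]
ft_force: [3.2, 2.7, 3.5]
width: 0.0256
grip_force: 25.0
```

```bash
python3 f5.py
```

```text
{'time': 13.5, 'ee_pos': [0.4101, 0.2308, -0.0083], 'eef_rot': [-0.3496, 0.9334, 0.0284, 0.0757], 'ft_force': [3.2098, 2.6907, 3.4584], 'width': 0.0256, 'grip_force': 25.0175, 'joint_positions': [-0.8351, 0.1151, 0.2521, 2.2239, -0.0822, 0.6471, 1.7623]}
n 1408 bottom z 16.4 centre offset from pocket x,y mm [0.56 0.02] tilt deg x,y [-0.9 -0.2] res 0.25
```

apply_moves(steps=[[0,0,0,-0.4,0,1.5,-1],[0,0,0,-0.2,0,3,-1],[0,0,0,0,0,4.5,-1],[0,0,0,0,0,4.5,-1],[0,0,0,0,0,4.5,-1]])

```text
time: 13.97
ee_pos: [0.4106, 0.2313, -0.0096]
eef_rot: [-0.349, 0.934, 0.029, 0.075]
ft_force: [-25.3, -16.6, 75.8]
width: 0.0251
grip_force: 54.2
```

```bash
cat >> f5.py <<'E'
b=F[br&(np.hypot(F[...,0],F[...,1])<22)]; print('brass z pct',np.percentile(b[:,2],[50,90,99]).round(1))
E
python3 f5.py
```

```text
{'time': 13.9667, 'ee_pos': [0.4106, 0.2313, -0.0096], 'eef_rot': [-0.3493, 0.9335, 0.0292, 0.0753], 'ft_force': [-25.3002, -16.5767, 75.7697], 'width': 0.0251, 'grip_force': 54.1873, 'joint_positions': [-0.8335, 0.1196, 0.2521, 2.2226, -0.0875, 0.6447, 1.767]}
n 1543 bottom z 16.8 centre offset from pocket x,y mm [0.62 0.01] tilt deg x,y [ 0.2 -0.3] res 0.24
brass z pct [30.  36.9 37.7]
```

Bush top is at the seated height, but I'm pressing hard. Ease off and release.

apply_moves(steps=[[0,0,0,0,0,-3,-1],[0,0,0,0,0,-3.5,-1],[0,0,0,0,0,-3.5,-1]])

```text
time: 14.27
ee_pos: [0.4105, 0.231, -0.0089]
eef_rot: [-0.35, 0.933, 0.029, 0.076]
ft_force: [0.5, 2.5, 13.2]
width: 0.0253
grip_force: 30.8
```

apply_moves(steps=[[0,0,0,0,0,0,0],[0,0,0,0,0,0,0],[0,0,0,0,0,0,0],[0,0,0,0,0,0,0],[0,0,0,0,0,0,0],[0,0,0,0,0,0,0],[0,0,0,-3,0,-20,0],[0,0,0,-7,0,-45,0],[0,0,0,-13,0,-85,0.5],[0,0,0,-19,0,-125,1],[0,0.16,0,-19,0,-125,1],[0,0.16,0,-19,0,-125,1],[0,0.16,0,-19,0,-125,1],[0,0.16,0,-19,0,-125,1],[0,0.16,0,-19,0,-125,1]])

```text
time: 15.52
ee_pos: [0.4074, 0.2282, 0.1147]
eef_rot: [-0.351, 0.937, -0.0, -0.001]
ft_force: [0.2, -0.3, -0.9]
width: 0.0816
grip_force: 0.0
```

```bash
python3 f5.py; python3 - <<'E'
from pk import *
c=load('wrist'); save('w7',cv2.resize(c['pixels'][60:360,120:520],(800,600)))
E
```

```text
{'time': 15.5167, 'ee_pos': [0.4074, 0.2282, 0.1147], 'eef_rot': [-0.3505, 0.9366, -0.0005, -0.0013], 'ft_force': [0.2401, -0.3443, -0.9049], 'width': 0.0816, 'grip_force': 0.0, 'joint_positions': [-0.8591, 0.0444, 0.2579, 1.978, -0.0122, 1.1233, 1.6908]}
n 302 bottom z 16.5 centre offset from pocket x,y mm [-5.13  2.79] tilt deg x,y [7.4 6.2] res 2.25
brass z pct [ 36.9 240.7 242. ]
```

View pics/w7.png

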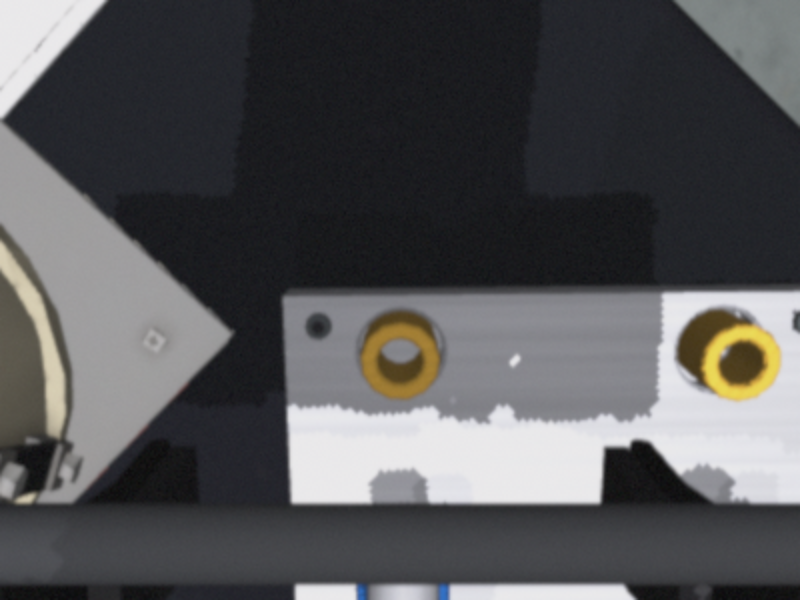

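Both bushes are upright and seated. New at (400,358), old at (740,360) in the crop, same height. Next I'll look at the right funnel from a better spot on the way.

```bash
python3 - <<'E'
from h import *
c=load('wrist'); P=cloud(c); 
hsv=cv2.cvtColor(c['pixels'],cv2.COLOR_RGB2HSV); br=cv2.inRange(hsv,np.array([10,80,50]),np.array([35,255,255]))>0
for n,p in(('new',[.4066,.2275]),('old',[.3352,.3104])):
    q=P[br&(np.hypot(P[...,0]-p[0],P[...,1]-p[1])<.02)&(P[...,2]>.03)&(P[...,2]<.05)]; print(n,len(q),np.median(q,0).round(4),((q.max(0)+q.min(0))/2).round(4))
delta([.516,.323,.20],down(131.2))
E
```

```text
new 895 [0.4064 0.2273 0.0367] [0.4069 0.2276 0.0345]
old 1005 [0.3351 0.3097 0.0365] [0.335  0.3106 0.0346]
delta [0.0001, -0.0024, -0.0029] [-143.9, 0.2, -85.4] rows 5.0
```

apply_moves(steps=[[0,0,0,0,0,-40,1],[0,0,0,-10,0,-80,1],[0,0,0,-50,0,-85,1],[0,0,0,-90,0,-85,1],[0,0,0,-125,0,-85,1],[0,0,0,-144,0,-85,1],[0,0,0,-144,0,-85,1],[0,0,0,-144,0,-85,1],[0,0,0,-144,0,-85,1]])

```text
time: 16.32
ee_pos: [0.5165, 0.3228, 0.2007]
eef_rot: [-0.35, 0.937, -0.0, -0.001]
ft_force: [-0.5, -0.0, -0.6]
width: 0.0871
grip_force: 0.0
```

```bash
cat > mo.py <<'E'
from h import *
s=state(); c=grab('wrist'); P=cloud(c); yaw=np.radians(41.2)
hsv=cv2.cvtColor(c['pixels'],cv2.COLOR_RGB2HSV); br=cv2.inRange(hsv,np.array([10,80,50]),np.array([35,255,255]))>0
X=np.array([np.cos(yaw),np.sin(yaw),0]); Y=np.array([-X[1],X[0],0]); Z=np.array([0,0,1.])
U=X*np.cos(np.pi/6)+Z*.5; W=-X*.5+Z*np.cos(np.pi/6)
for n,pk in(('R',np.array([.4066,.2275,.006])),('L',np.array([.3352,.3104,.006]))):
    M=pk+.095*X+.096*Z; D=P-M; d=np.dstack([D@U,D@Y,D@W])*1000
    k=br&(np.linalg.norm(d,axis=2)<28); q=d[k]; print(n,'guess',M.round(4),'px',proj(c,M).round(),len(q),'u/v/w pct',np.percentile(q,[1,50,99],axis=0).round(1).tolist())
    k2=(np.abs(d[...,1])<14)&(d[...,0]<-14)&(d[...,0]>-48)&(np.abs(d[...,2])<14); t=d[k2]
    if len(t)>50:
        from scipy.optimize import least_squares
        f=least_squares(lambda p:np.hypot(t[:,1]-p[0]-p[1]*(t[:,0]+30),t[:,2]-p[2]-p[3]*(t[:,0]+30))-10.5,[0,0,0,0],loss='soft_l1',f_scale=.4); print(' tube',len(t),'v,w at u=-30',f.x[[0,2]].round(2),'slopes deg',np.degrees(f.x[[1,3]]).round(2),'res',np.abs(f.fun).mean().round(2))
E
python3 mo.py
```

```text
{'time': 16.3167, 'ee_pos': [0.5165, 0.3228, 0.2007], 'eef_rot': [-0.3503, 0.9366, -0.0003, -0.0007], 'ft_force': [-0.481, -0.0109, -0.6311], 'width': 0.0871, 'grip_force': 0.0, 'joint_positions': [-0.8544, 0.2956, 0.2751, 1.5126, -0.081, 1.3461, 1.7141]}
R guess [0.4781 0.2901 0.102 ] px [321. 160.] 1010 u/v/w pct [[-8.3, -11.5, -12.1], [-0.7, 0.9, 4.9], [2.6, 13.2, 13.9]]
 tube 1359 v,w at u=-30 [ 0.57 -0.64] slopes deg [0.29 0.15] res 0.38
L guess [0.4067 0.373  0.102 ] px [486. 161.] 1077 u/v/w pct [[-9.8, -12.0, -10.8], [-2.1, 1.1, 5.3], [1.3, 13.8, 14.6]]
 tube 1508 v,w at u=-30 [1.27 0.18] slopes deg [0.4  0.03] res 0.45
```

```bash
python3 - <<'E'
from h import *
delta([.383,-.27,.25],down(-9.6))
E
```

```text
delta [-0.0009, -0.0005, 2.4541] [489.7, -359.7, -48.6] rows 20.0
```

apply_moves(steps=[[0,0,0.12,0,0,-40,1],[0,0,0.24,20,-15,-50,1],[0,0,2.454,490,-360,-50,1],[0,0,2.454,490,-360,-50,1],[0,0,2.454,490,-360,-50,1],[0,0,2.454,490,-360,-50,1],[0,0,2.454,490,-360,-50,1],[0,0,2.454,490,-360,-50,1],[0,0,2.454,490,-360,-50,1],[0,0,2.454,490,-360,-50,1],[0,0,2.454,490,-360,-50,1],[0,0,2.454,490,-360,-50,1],[0,0,2.454,490,-360,-50,1],[0,0,2.454,490,-360,-50,1],[0,0,2.454,490,-360,-50,1],[0,0,2.454,490,-360,-50,1],[0,0,2.454,490,-360,-50,1],[0,0,2.454,490,-360,-50,1],[0,0,2.454,490,-360,-50,1],[0,0,2.454,490,-360,-50,1]])

```text
time: 18.03
ee_pos: [0.383, -0.2693, 0.251]
eef_rot: [0.766, 0.643, 0.001, -0.0]
ft_force: [-0.5, 1.1, -0.4]
width: 0.0871
grip_force: 0.0
```

apply_moves(steps=[[0,0,0,0,0,0,1],[0,0,0,0,0,0,1]])

```text
time: 18.2
ee_pos: [0.3834, -0.2693, 0.2511]
eef_rot: [0.763, 0.647, 0.001, -0.0]
ft_force: [-0.3, 0.5, 1.2]
width: 0.087
grip_force: 0.0
```

```bash
cat > rod.py <<'E'
from h import *
def rod(s,c,z=.06):
    hsv=cv2.cvtColor(c['pixels'],cv2.COLOR_RGB2HSV); P=cloud(c)
    near=(np.hypot(P[...,0]-.385,P[...,1]+.23)<.16)&(P[...,2]>.045)&(P[...,2]<.09)
    for n,lo,hi in(('orange',(5,150,110),(22,255,255)),('red',(0,150,90),(4,255,255)),('red2',(172,150,90),(180,255,255))):
        m=(cv2.inRange(hsv,np.array(lo),np.array(hi))>0)&near; v,u=np.nonzero(m)
        if len(u)<20: continue
        (cx,cy),(w,h),a=cv2.minAreaRect(np.c_[u,v].astype(np.float32)); print(n,len(u),'rect',np.round([cx,cy,w,h,a],1),'at z',onz(c,cx,cy,z).round(4),'depth xyz pct',np.percentile(P[m],[2,50,98],axis=0).round(4).tolist())
    q=P[near&(P[...,2]>.058)]; 
    for _ in range(3):
        m=q[:,:2].mean(0); d=np.linalg.svd(q[:,:2]-m,full_matrices=False)[2][0]; e=(q[:,:2]-m)@np.array([-d[1],d[0]]); q=q[np.abs(e-np.median(e))<.012]
    print('rod line',m.round(4),'yaw',np.degrees(np.arctan2(d[1],d[0])).round(2),'extent',np.ptp((q[:,:2]-m)@d).round(4))
if __name__=='__main__':
    s=state(); c=grab('wrist'); rod(s,c); delta([.383,-.27,.25],down(-9.6),s)
E
python3 rod.py
```

```text
{'time': 18.2, 'ee_pos': [0.3834, -0.2693, 0.2511], 'eef_rot': [0.7626, 0.6469, 0.0007, -0.0003], 'ft_force': [-0.3391, 0.4791, 1.1664], 'width': 0.087, 'grip_force': 0.0, 'joint_positions': [-0.3303, -0.1178, 0.7962, 1.8011, 0.0835, 1.4235, 0.2862]}
orange 967 rect [319. 151. 206.  26.  90.] at z [ 0.3926 -0.2158  0.06  ] depth xyz pct [[0.3729, -0.3036, 0.067], [0.3819, -0.2768, 0.0706], [0.3924, -0.2408, 0.0722]]
red 127 rect [320.5  53.5  13.    9.   90. ] at z [ 0.4066 -0.1384  0.06  ] depth xyz pct [[0.4024, -0.1442, 0.0613], [0.4064, -0.139, 0.0642], [0.4106, -0.1341, 0.0663]]
rod line [ 0.3915 -0.2611] yaw -120.17 extent 0.2443
delta [0.0004, -0.0014, 0.0037] [-0.8, -0.2, 1.1] rows 1.0
```

apply_moves(steps=[[0,0,0,0,0,40,1],[0,0,0,0,0,80,1],[0,0,0,0,0,120,1],[0,0,0,0,0,160,1],[0,0,0,0,0,195,1],[0,0,0,0,0,222,1],[0,0,0,0,0,238,1],[0,0,0,0,0,238,0],[0,0,0,0,0,238,-1],[0,0,0,0,0,238,-1],[0,0,0,0,0,238,-1],[0,0,0,0,0,238,-1],[0,0,0,0,0,238,-1],[0,0,0,0,0,238,-1],[0,0,0,0,0,238,-1],[0,0,0,0,0,238,-1],[0,0,0,0,0,238,-1],[0,0,0,0,0,238,-1],[0,0,0,0,0,238,-1],[0,0,0,0,0,238,-1]], force=45)

```text
time: 19.92
ee_pos: [0.384, -0.2693, 0.0133]
eef_rot: [0.763, 0.646, -0.0, -0.0]
ft_force: [-0.6, -0.1, -0.1]
width: 0.0135
grip_force: 45.0
```

apply_moves(steps=[[0,0,0,0,0,0,-1],[0,0,0,0,0,0,-1]])

```text
time: 20.08
ee_pos: [0.384, -0.2693, 0.0133]
eef_rot: [0.764, 0.646, -0.0, -0.0]
ft_force: [0.0, 0.4, 0.3]
width: 0.0137
grip_force: 45.0
```

Rod gripped (13.7 mm, 45 N). Lifting straight out of the forks and measuring it in hand.

apply_moves(steps=[[0,0,0,0,0,-20,-1],[0,0,0,0,0,-60,-1],[0,0,0,0,0,-100,-1],[0,0,0,0,0,-140,-1],[0,0,0,0,0,-180,-1],[0,0,0,0,0,-220,-1],[0,0,0,0,0,-225,-1],[0,0,0,0,0,-225,-1],[0,0,0,0,0,-225,-1],[0,0,0,0,0,-225,-1]])

```text
time: 20.92
ee_pos: [0.3834, -0.2689, 0.2367]
eef_rot: [0.763, 0.646, -0.001, -0.001]
ft_force: [-0.1, -0.2, -1.1]
width: 0.0137
grip_force: 45.0
```

```bash
cat > inh.py <<'E'
from h import *
def inhand():
    s=state(); c=grab('wrist'); hsv=cv2.cvtColor(c['pixels'],cv2.COLOR_RGB2HSV); Rc=R.from_quat(s['eef_rot']).as_matrix()
    T=(cloud(c)-s['ee_pos'])@Rc*1000
    reg=(np.abs(T[...,1])<25)&(T[...,2]>-80)&(T[...,2]<-10)&(T[...,0]>12)&(T[...,0]<160)
    red=((hsv[...,0]<5)|(hsv[...,0]>172))&(hsv[...,1]>130)&(hsv[...,2]>80)&reg; q=T[red]
    print('red',len(q),np.percentile(q,[2,50,98],axis=0).round(1).tolist())
    q=T[reg&(T[...,0]>40)]; x=np.arange(45,150,8)
    L=[]
    for a in x:
        w=q[np.abs(q[:,0]-a)<4]
        if len(w)>15: L.append([a,np.median(w[:,1]),np.percentile(w[:,2],10)])
    L=np.array(L); py=np.polyfit(L[:,0],L[:,1],1); pz=np.polyfit(L[:,0],L[:,2],1)
    print('rod y: slope deg',np.degrees(py[0]).round(2),'y@0',py[1].round(2),' top z: slope deg',np.degrees(pz[0]).round(2),'axis z@0',(pz[1]+4).round(2),'resid',np.abs(np.polyval(py,L[:,0])-L[:,1]).max().round(2),np.abs(np.polyval(pz,L[:,0])-L[:,2]).max().round(2))
    br=(cv2.inRange(hsv,np.array([8,80,60]),np.array([35,255,255]))>0)&reg&(T[...,0]<60); b=T[br]; print('collar',len(b),np.percentile(b,[2,50,98],axis=0).round(1).tolist())
    return s,c
if __name__=='__main__': inhand()
E
python3 inh.py
```

```text
{'time': 20.9167, 'ee_pos': [0.3834, -0.2689, 0.2367], 'eef_rot': [0.7634, 0.6459, -0.0007, -0.001], 'ft_force': [-0.1244, -0.164, -1.1187], 'width': 0.0137, 'grip_force': 44.996, 'joint_positions': [-0.3772, -0.1154, 0.8433, 1.8257, 0.0879, 1.396, 0.2808]}Traceback (most recent call last):
  File "inh.py", line 17, in <module>
    if __name__=='__main__': inhand()
                             ~~~~~~^^
  File "inh.py", line 7, in inhand
    print('red',len(q),np.percentile(q,[2,50,98],axis=0).round(1).tolist())
                       ~~~~~~~~~~~~~^^^^^^^^^^^^^^^^^^^^
    return _quantile_unchecked(
        a, q, axis, out, overwrite_input, method, keepdims, weights)
    return _ureduce(a,
                    func=_quantile_ureduce_func,
    ...<5 lines>...
                    overwrite_input=overwrite_input,
                    method=method)
    r = func(a, **kwargs)
    result = _quantile(arr,
                       quantiles=q,
    ...<2 lines>...
                       out=out,
                       weights=wgt)
    slices_having_nans = np.isnan(arr[-1, ...])
                                  ~~~^^^^^^^^^
IndexError: index -1 is out of bounds for axis 0 with size 0
```

```bash
sed -i "s/    print('red'/    if len(q): print('red'/" inh.py; python3 - <<'E'
from inh import *
inhand()
E
```

```text
{'time': 20.9667, 'ee_pos': [0.3833, -0.269, 0.2367], 'eef_rot': [0.7635, 0.6458, -0.0008, -0.0011], 'ft_force': [-0.9637, 0.0381, -1.0102], 'width': 0.0134, 'grip_force': 44.9961, 'joint_positions': [-0.3772, -0.1152, 0.8434, 1.8256, 0.088, 1.3962, 0.2807]}
rod y: slope deg 0.06 y@0 0.62  top z: slope deg 0.09 axis z@0 -48.0 resid 0.2 0.15
collar 3539 [[12.6, -10.8, -60.7], [26.4, 0.5, -57.4], [31.2, 12.1, -42.0]]
```

```bash
cat > ins.py <<'E'
from h import *
import sys
yaw=np.radians(41.5); X=np.array([np.cos(yaw),np.sin(yaw),0]); Y=np.array([-X[1],X[0],0]); U=X*np.cos(np.pi/6)+np.array([0,0,.5]); M=np.array([.4783,.2912,.1019])
Rt=down(131.5,-30); COL=np.array([.030,.0006,-.0476])
def tcp(g): return M+g*U-Rt@COL
if __name__=='__main__': print('x axis ok',Rt[:,0]+U); delta(tcp(float(sys.argv[1])),Rt)
E
python3 - <<'E'
from ins import *
print(tcp(.135)); delta([.58,.38,.25],down(131.5))
E
```

```text
[0.60354414 0.40120554 0.14317719]
delta [-0.0012, -0.0033, -2.4617] [672.7, 86.2, -13.4] rows 20.0
```

apply_moves(steps=[[0,0,0,0,0,-13,-1],[0,0,-2.46,673,86,-13,-1],[0,0,-2.46,673,86,-13,-1],[0,0,-2.46,673,86,-13,-1],[0,0,-2.46,673,86,-13,-1],[0,0,-2.46,673,86,-13,-1],[0,0,-2.46,673,86,-13,-1],[0,0,-2.46,673,86,-13,-1],[0,0,-2.46,673,86,-13,-1],[0,0,-2.46,673,86,-13,-1],[0,0,-2.46,673,86,-13,-1],[0,0,-2.46,673,86,-13,-1],[0,0,-2.46,673,86,-13,-1],[0,0,-2.46,673,86,-13,-1],[0,0,-2.46,673,86,-13,-1],[0,0,-2.46,673,86,-13,-1],[0,0,-2.46,673,86,-13,-1],[0,0,-2.46,673,86,-13,-1],[0,0,-2.46,673,86,-13,-1],[0,0,-2.46,673,86,-13,-1]])

```text
time: 22.68
ee_pos: [0.58, 0.3811, 0.2482]
eef_rot: [-0.317, 0.948, -0.001, -0.002]
ft_force: [-0.1, -0.7, -1.2]
width: 0.0136
grip_force: 45.0
```

```bash
python3 ins.py .150; python3 - <<'E'
from ins import *
s=state(); print(tcp(.15))
E
```

```text
x axis ok [ 1.11022302e-16 -1.11022302e-16  5.55111512e-17]
delta [-0.0207, -0.5274, -0.0771] [-44.3, 3.0, 97.4] rows 5.0
{'time': 22.6833, 'ee_pos': [0.58, 0.3811, 0.2482], 'eef_rot': [-0.3171, 0.9484, -0.0007, -0.0019], 'ft_force': [-0.1239, -0.6602, -1.2257], 'width': 0.0136, 'grip_force': 44.9948, 'joint_positions': [-0.8097, 0.4793, 0.2518, 1.1703, -0.1149, 1.5094, 1.6384]}
[0.61327336 0.40981323 0.15067719]
```

apply_moves(steps=[[0,-0.12,-0.02,-15,0,0,-1],[0,-0.24,-0.04,-30,1,0,-1],[-0.01,-0.36,-0.06,-44,3,0,-1],[-0.02,-0.47,-0.077,-44,3,10,-1],[-0.0207,-0.5274,-0.0771,-44.3,3,40,-1],[-0.0207,-0.5274,-0.0771,-44.3,3,75,-1],[-0.0207,-0.5274,-0.0771,-44.3,3,97,-1],[-0.0207,-0.5274,-0.0771,-44.3,3,97,-1],[-0.0207,-0.5274,-0.0771,-44.3,3,97,-1],[-0.0207,-0.5274,-0.0771,-44.3,3,97,-1]])

```text
time: 23.52
ee_pos: [0.6152, 0.4093, 0.1558]
eef_rot: [-0.338, 0.904, 0.092, 0.245]
ft_force: [0.2, 1.0, -0.9]
width: 0.0138
grip_force: 45.0
```

```bash
python3 ins.py .150; python3 - <<'E'
from ins import *
s=state(); c=grab('scene'); Rc=R.from_quat(s['eef_rot']).as_matrix()
tip=s['ee_pos']+Rc@np.array([.140,.0006,-.0476]); print('pred tip',tip.round(4),'expect',(M+.04*U).round(4),'px',proj(c,tip).round(1),'mouth px',proj(c,M).round(1))
hsv=cv2.cvtColor(c['pixels'],cv2.COLOR_RGB2HSV); u,v=proj(c,tip).astype(int)
m=((hsv[...,0]<6)|(hsv[...,0]>172))&(hsv[...,1]>130)&(hsv[...,2]>80); m[:, :u-30]=0; m[:,u+30:]=0; m[:v-30]=0; m[v+30:]=0
vv,uu=np.nonzero(m); print('red px',len(uu),uu.mean() if len(uu) else 0,vv.mean() if len(uu) else 0)
w=grab('wrist'); hsv=cv2.cvtColor(w['pixels'],cv2.COLOR_RGB2HSV); print('wrist tip',proj(w,tip),'mouth',proj(w,M))
save('v1',np.hstack([cv2.resize(c['pixels'][v-50:v+50,u-40:u+40],(480,600),interpolation=cv2.INTER_CUBIC),cv2.resize(w['pixels'],(320,240)) [np.r_[0:240,np.zeros(360,int)]]]))
E
```

```text
x axis ok [ 1.11022302e-16 -1.11022302e-16  5.55111512e-17]
delta [-0.0043, 0.0055, -0.0068] [3.5, 1.7, 3.9] rows 1.0
{'time': 23.5167, 'ee_pos': [0.6152, 0.4093, 0.1558], 'eef_rot': [-0.3384, 0.904, 0.0915, 0.2449], 'ft_force': [0.1928, 1.0065, -0.9343], 'width': 0.0138, 'grip_force': 44.9961, 'joint_positions': [-0.7983, 0.2368, 0.1977, 1.7879, -0.1691, 0.5998, 1.7831]}
pred tip [0.5055 0.3146 0.1262] expect [0.5042 0.3142 0.1219] px [293.3 315.7] mouth px [309.4 318.8]
red px 15 291.1333333333333 314.6
wrist tip [ 322.36907614 -141.35677862] mouth [ 323.70868605 -332.65903088]
```

View pics/v1.png

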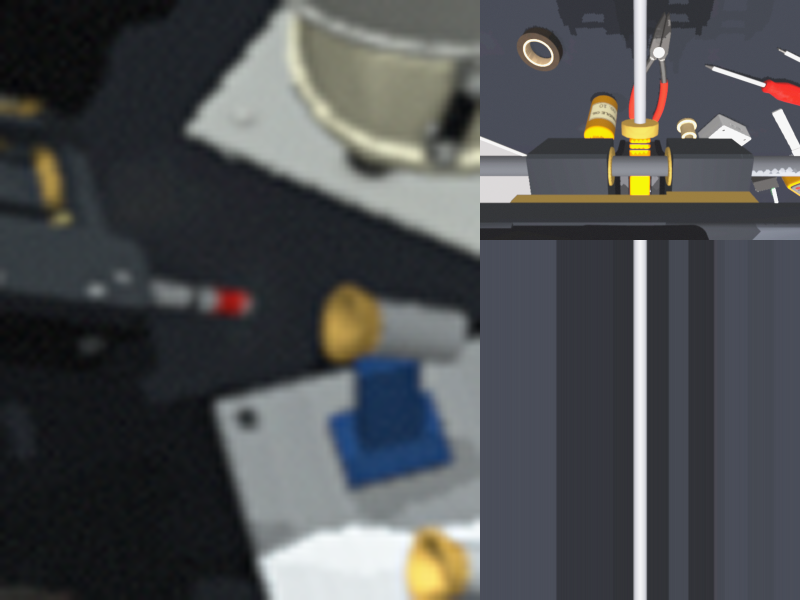

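View: the red tip at crop (235,300) points at the right tube's funnel at (350,322), on line with the bore. Correct the small offset and advance to just inside the funnel.

apply_moves(steps=[[-0.004,0.0055,-0.007,3.5,1.7,3.9,-1],[-0.004,0.0055,-0.007,3.5,1.7,3.9,-1],[-0.004,0.0055,-0.007,15,1.7,3.9,-1],[-0.004,0.0055,-0.007,28,1.7,3.9,-1],[-0.004,0.0055,-0.007,35,1.7,3.9,-1],[-0.004,0.0055,-0.007,35,1.7,3.9,-1],[-0.004,0.0055,-0.007,35,1.7,3.9,-1],[-0.004,0.0055,-0.007,35,1.7,3.9,-1]])

```text
time: 24.28
ee_pos: [0.5924, 0.3922, 0.1342]
eef_rot: [-0.343, 0.903, 0.092, 0.242]
ft_force: [0.4, -0.6, -0.8]
width: 0.0138
grip_force: 45.0
```

```bash
python3 ins.py .100; python3 - <<'E'
from ins import *
s=state(); c=grab('scene'); Rc=R.from_quat(s['eef_rot']).as_matrix()
tip=s['ee_pos']+Rc@np.array([.140,.0006,-.0476]); d=(tip-M)*1000; W=np.cross(U,Y); print('tip u,v,w rel mouth',d@U,d@Y,d@W)
P=cloud(c); u,v=proj(c,tip).astype(int); hsv=cv2.cvtColor(c['pixels'],cv2.COLOR_RGB2HSV)
m=((hsv[...,0]<6)|(hsv[...,0]>172))&(hsv[...,1]>130)&(hsv[...,2]>80); m[:, :u-30]=0; m[:,u+30:]=0; m[:v-30]=0; m[v+30:]=0
vv,uu=np.nonzero(m); print('red px',len(uu),uu.mean() if len(uu) else 0,vv.mean() if len(uu) else 0,'pred red mid',proj(c,tip+Rc@np.array([-.006,0,0])),'mouth',proj(c,M))
E
```

```text
x axis ok [ 1.11022302e-16 -1.11022302e-16  5.55111512e-17]
delta [0.0001, -0.0001, 0.0006] [18.1, -0.6, -0.6] rows 1.0
{'time': 24.2833, 'ee_pos': [0.5924, 0.3922, 0.1342], 'eef_rot': [-0.3425, 0.9032, 0.0917, 0.242], 'ft_force': [0.3635, -0.6453, -0.7756], 'width': 0.0138, 'grip_force': 44.996, 'joint_positions': [-0.7918, 0.2035, 0.1895, 1.8742, -0.1762, 0.5525, 1.8053]}
tip u,v,w rel mouth 8.117529402698597 0.5682450388583487 -0.5652040406681973
red px 15 304.3333333333333 317.6666666666667 pred red mid [304.01920126 318.51899426] mouth [309.42680813 318.81489344]
```

apply_moves(steps=[[0,0,0,10,-0.5,-0.5,-1],[0,0,0,20,-0.5,-0.5,-1],[0,0,0,32,-0.5,-0.5,-1],[0,0,0,44,-0.5,-0.5,-1],[0,0,0,56,-0.5,-0.5,-1],[0,0,0,66,-0.5,-0.5,-1],[0,0,0,66,-0.5,-0.5,-1],[0,0,0,66,-0.5,-0.5,-1]])

```text
time: 25.0
ee_pos: [0.5494, 0.3533, 0.1012]
eef_rot: [-0.342, 0.903, 0.092, 0.242]
ft_force: [0.6, 0.5, -1.1]
width: 0.0136
grip_force: 45.0
```

```bash
python3 ins.py 0; python3 inh.py
```

```text
x axis ok [ 1.11022302e-16 -1.11022302e-16  5.55111512e-17]
delta [0.0001, -0.0009, 0.0003] [51.4, 0.0, -0.1] rows 2.0
{'time': 25.0, 'ee_pos': [0.5494, 0.3533, 0.1012], 'eef_rot': [-0.3424, 0.9033, 0.0915, 0.2416], 'ft_force': [0.5715, 0.5036, -1.0753], 'width': 0.0136, 'grip_force': 44.996, 'joint_positions': [-0.7791, 0.1263, 0.182, 2.041, -0.1856, 0.4632, 1.8353]}
rod y: slope deg 0.98 y@0 -1.06  top z: slope deg -10.27 axis z@0 -38.52 resid 0.39 4.28
collar 3426 [[12.6, -11.6, -60.4], [25.5, -0.3, -57.1], [30.0, 11.1, -41.4]]
```

apply_moves(steps=[[0,0,0,12,0,0,-1],[0,0,0,24,0,0,-1],[0,0,0,34,0,0,-1],[0,0,0,42,0,0,-1],[0,0,0,46,0,0,-1],[0,0,0,48,0,0,-1],[0,0,0,48,0,0,-1],[0,0,0,48,0,0,-1]])

```text
time: 25.72
ee_pos: [0.5184, 0.3259, 0.0774]
eef_rot: [-0.342, 0.903, 0.092, 0.242]
ft_force: [-0.2, 0.3, -1.4]
width: 0.0136
grip_force: 45.0
```

```bash
python3 ins.py 0
```

```text
x axis ok [ 1.11022302e-16 -1.11022302e-16  5.55111512e-17]
delta [0.0, -0.0006, 0.0005] [3.7, -0.0, -0.1] rows 1.0
```

apply_moves(steps=[[0,0,0,1,0,0,-1],[0,0,0,2,0,0,-1],[0,0,0,2.5,0,0,-1],[0,0,0,3,0,0,-1],[0,0,0,3,0,0,-1]])

```text
time: 26.13
ee_pos: [0.5168, 0.3245, 0.0763]
eef_rot: [-0.342, 0.903, 0.092, 0.242]
ft_force: [4.0, 3.2, -0.9]
width: 0.0137
grip_force: 45.0
```

apply_moves(steps=[[0,0,0,0.7,0,0,-1],[0,0,0,1.4,0,0,-1],[0,0,0,1.4,0,0,-1],[0,0,0,1.4,0,0,-1]])

```text
time: 26.47
ee_pos: [0.5168, 0.3245, 0.0766]
eef_rot: [-0.342, 0.903, 0.092, 0.244]
ft_force: [6.4, 5.9, -0.5]
width: 0.0136
grip_force: 45.0
```

```bash
python3 ins.py 0; python3 - <<'E'
from ins import *
s=state(); print(np.array(s['ft_force'])@U); w=grab('wrist'); P=cloud(w); hsv=cv2.cvtColor(w['pixels'],cv2.COLOR_RGB2HSV)
d=(P-M)*1000; W=np.cross(U,Y); d=np.dstack([d@U,d@Y,d@W]); br=cv2.inRange(hsv,np.array([8,70,40]),np.array([35,255,255]))>0
k=(np.abs(d[...,1])<3)&(d[...,2]>5)&(d[...,2]<20)
for a in range(-16,14,2):
    q=d[k&(d[...,0]>=a)&(d[...,0]<a+2)]; print(a,len(q),q[:,2].max().round(1) if len(q) else '')
E
```

```text
x axis ok [ 1.11022302e-16 -1.11022302e-16  5.55111512e-17]
delta [-0.0003, 0.0032, 0.0008] [1.4, -0.0, 0.3] rows 1.0
{'time': 26.4667, 'ee_pos': [0.5168, 0.3245, 0.0766], 'eef_rot': [-0.3424, 0.9028, 0.092, 0.2436], 'ft_force': [6.4242, 5.8503, -0.4606], 'width': 0.0136, 'grip_force': 44.9972, 'joint_positions': [-0.7658, 0.0715, 0.1757, 2.1643, -0.2049, 0.3909, 1.871]}
7.29370866634587
-16 124 11.9
-14 121 12.0
-12 115 12.0
-10 135 13.0
-8 127 13.5
-6 125 14.2
-4 128 15.3
-2 124 15.3
0 95 15.6
2 115 13.8
4 121 13.6
6 109 13.7
8 70 13.3
10 94 11.0
12 106 11.5
```

Collar is hard against the mouth: the TCP no longer advances, the force rises, and the profile shows the collar touching the rim. One firm nudge, then draw it right out.

apply_moves(steps=[[0,0,0,1,0,0,-1],[0,0,0,1,0,0,-1],[0,0,0,-4,0,0,-1],[0,0,0,-14,0,0,-1],[0,0,0,-30,0,0,-1],[0,0,0,-48,0,0,-1],[0,0,0,-66,0,0,-1],[0,0,0,-84,0,0,-1],[0,0,0,-102,0,0,-1],[0,0,0,-120,0,0,-1],[0,0,0,-140,0,0,-1],[0,0,0,-155,0,0,-1],[0,0,0,-155,0,0,-1],[0,0,0,-155,0,0,-1]])

```text
time: 27.68
ee_pos: [0.6157, 0.4121, 0.1515]
eef_rot: [-0.343, 0.903, 0.091, 0.241]
ft_force: [-0.5, -0.1, -1.3]
width: 0.0136
grip_force: 45.0
```

```bash
cat > clr.py <<'E'
from h import *
a=np.load('pics/top.npz'); 
c=grab('top'); s=state()
P=cloud(c); ok=np.isfinite(P[...,0])&(P[...,0]>.28)&(P[...,0]<.75)&(P[...,1]>-.3)&(P[...,1]<.3)&(P[...,2]>.03)&(P[...,2]<.24); Q=P[ok]; print('pts',len(Q))
tip=np.array([.3892,.0251,.107])
for phi in(-110,-105,-100,-95,-90,-85,80,90,95,100,105,110):
  for roll in(0,10,20,-10):
    th=phi+90; Rt=down(th)@R.from_euler('x',roll if phi<0 else -roll,degrees=True).as_matrix()
    tcp=tip-Rt@[.140,.0006,-.0476]; L=(Q-tcp)@Rt*1000
    def box(lo,hi): 
        d=np.maximum(np.maximum(np.array(lo)-L,L-np.array(hi)),0); return np.linalg.norm(d,axis=1).min()
    b=box([-40,-97,-230],[40,97,-72]); f=box([-13,-30,-75],[13,30,-27])
    lean=Rt[:2,2]@tcp[:2]/np.hypot(*tcp[:2])
    if b>8: print(phi,roll,'tcp',tcp.round(3),'r',np.hypot(*tcp[:2]).round(3),'body clr',b.round(1),'finger',f.round(1),'outward lean',np.degrees(np.arcsin(lean)).round(0))
E
python3 clr.py
```

```text
{'time': 27.7333, 'ee_pos': [0.6151, 0.4115, 0.1509], 'eef_rot': [-0.3425, 0.9036, 0.0911, 0.2405], 'ft_force': [-0.189, 0.4383, -0.9045], 'width': 0.0137, 'grip_force': 44.9961, 'joint_positions': [-0.7942, 0.2489, 0.1933, 1.7801, -0.1755, 0.6052, 1.7946]}
pts 5857
-110 0 tcp [ 0.341 -0.106  0.059] r 0.357 body clr 27.3 finger 46.7 outward lean 0.0
-110 10 tcp [ 0.333 -0.103  0.06 ] r 0.349 body clr 20.1 finger 48.9 outward lean -10.0
-110 -10 tcp [ 0.349 -0.109  0.06 ] r 0.365 body clr 38.7 finger 46.2 outward lean 10.0
-105 0 tcp [ 0.352 -0.11   0.059] r 0.369 body clr 18.8 finger 39.8 outward lean 0.0
-105 10 tcp [ 0.344 -0.108  0.06 ] r 0.361 body clr 8.2 finger 40.8 outward lean -10.0
-105 -10 tcp [ 0.36  -0.112  0.06 ] r 0.377 body clr 27.7 finger 40.5 outward lean 10.0
-100 -10 tcp [ 0.372 -0.114  0.06 ] r 0.39 body clr 17.5 finger 39.9 outward lean 10.0
-95 -10 tcp [ 0.385 -0.115  0.06 ] r 0.401 body clr 9.2 finger 40.7 outward lean 10.0
110 -10 tcp [0.35 0.16 0.06] r 0.384 body clr 11.6 finger 73.4 outward lean 10.0
```

```bash
sed -i 's/(0,10,20,-10)/(-10,-15,-20,-25)/; s/in(-110,.*110):/in(-105,-100,-95,-90,-85):/' clr.py; python3 clr.py; python3 - <<'E'
from h import *
delta([.58,.38,.25],down(131.5))
E
```

```text
{'time': 27.7833, 'ee_pos': [0.6149, 0.4111, 0.1507], 'eef_rot': [-0.3424, 0.9037, 0.0911, 0.2404], 'ft_force': [0.3782, 0.5284, -0.8976], 'width': 0.0131, 'grip_force': 44.996, 'joint_positions': [-0.7941, 0.2485, 0.1934, 1.7809, -0.1755, 0.6051, 1.7946]}
pts 5855
-105 -10 tcp [ 0.36  -0.112  0.06 ] r 0.377 body clr 29.4 finger 38.8 outward lean 10.0
-105 -15 tcp [ 0.364 -0.113  0.061] r 0.381 body clr 33.2 finger 39.7 outward lean 15.0
-105 -20 tcp [ 0.368 -0.114  0.062] r 0.385 body clr 37.8 finger 41.0 outward lean 20.0
-105 -25 tcp [ 0.372 -0.115  0.064] r 0.389 body clr 43.0 finger 42.5 outward lean 25.0
-100 -10 tcp [ 0.372 -0.114  0.06 ] r 0.39 body clr 19.1 finger 39.1 outward lean 10.0
-100 -15 tcp [ 0.376 -0.115  0.061] r 0.394 body clr 23.5 finger 39.9 outward lean 15.0
-100 -20 tcp [ 0.38  -0.116  0.062] r 0.398 body clr 27.7 finger 40.7 outward lean 20.0
-100 -25 tcp [ 0.384 -0.116  0.064] r 0.401 body clr 32.9 finger 41.3 outward lean 25.0
-95 -10 tcp [ 0.385 -0.115  0.06 ] r 0.401 body clr 9.9 finger 39.8 outward lean 10.0
-95 -15 tcp [ 0.389 -0.115  0.061] r 0.405 body clr 13.1 finger 40.0 outward lean 15.0
-95 -20 tcp [ 0.393 -0.116  0.062] r 0.409 body clr 17.9 finger 40.1 outward lean 20.0
-95 -25 tcp [ 0.396 -0.116  0.064] r 0.413 body clr 24.0 finger 40.1 outward lean 24.0
-90 -25 tcp [ 0.409 -0.115  0.064] r 0.425 body clr 10.8 finger 38.7 outward lean 24.0
delta [-0.0, 0.5199, 0.0001] [-8.7, -0.2, -109.4] rows 5.0
```

apply_moves(steps=[[0,0,0,-10,0,-30,-1],[0,0.1,0,-10,0,-65,-1],[0,0.22,0,-9,0,-100,-1],[0,0.34,0,-9,0,-109,-1],[0,0.46,0,-9,0,-109,-1],[0,0.52,0,-9,0,-109,-1],[0,0.52,0,-9,0,-109,-1]])

```text
time: 28.37
ee_pos: [0.5803, 0.3825, 0.2468]
eef_rot: [-0.355, 0.935, -0.001, -0.004]
ft_force: [0.0, 1.2, -3.1]
width: 0.014
grip_force: 45.0
```

```bash
python3 - <<'E'
from h import *
state(); delta([.40,-.13,.25],down(-10))
E
```

```text
{'time': 28.3667, 'ee_pos': [0.5803, 0.3825, 0.2468], 'eef_rot': [-0.3553, 0.9347, -0.0015, -0.004], 'ft_force': [0.0127, 1.2351, -3.1106], 'width': 0.014, 'grip_force': 44.9963, 'joint_positions': [-0.8057, 0.4858, 0.2448, 1.1633, -0.1126, 1.5137, 1.7164]}
delta [-0.0105, -0.0038, 2.4718] [475.2, -263.3, 0.8] rows 20.0
```

apply_moves(steps=[[0,0,2.47,475,-263,-5,-1],[0,0,2.47,475,-263,-5,-1],[0,0,2.47,475,-263,-5,-1],[0,0,2.47,475,-263,-5,-1],[0,0,2.47,475,-263,-5,-1],[0,0,2.47,475,-263,-5,-1],[0,0,2.47,475,-263,-5,-1],[0,0,2.47,475,-263,-5,-1],[0,0,2.47,475,-263,-5,-1],[0,0,2.47,475,-263,-5,-1],[0,0,2.47,475,-263,-5,-1],[0,0,2.47,475,-263,-5,-1],[0,0,2.47,475,-263,-5,-1],[0,0,2.47,475,-263,-5,-1],[0,0,2.47,475,-263,-5,-1],[0,0,2.47,475,-263,-5,-1],[0,0,2.47,475,-263,-5,-1],[0,0,2.47,475,-263,-5,-1],[0,0,2.47,475,-263,-5,-1],[0,0,2.47,475,-263,-5,-1]])

```text
time: 30.03
ee_pos: [0.3985, -0.1305, 0.2538]
eef_rot: [0.768, 0.64, 0.002, -0.0]
ft_force: [0.3, 0.9, -1.6]
width: 0.0133
grip_force: 45.0
```

apply_moves(steps=[[0,0,0,0,0,0,-1],[0,0,0,0,0,0,-1],[0,0,0,0,0,0,-1]])

```text
time: 30.28
ee_pos: [0.399, -0.1306, 0.2545]
eef_rot: [0.765, 0.644, 0.001, -0.0]
ft_force: [-0.0, -0.5, -0.7]
width: 0.0134
grip_force: 45.0
```

```bash
cat > card.py <<'E'
from inh import *
def card(c):
    P=cloud(c); im=c['pixels']; m=((im.min(2)>150)&(np.abs(P[...,2]-.004)<.008)&(np.hypot(P[...,0]-.389,P[...,1]-.025)<.09)).astype(np.uint8)
    m=cv2.morphologyEx(m,cv2.MORPH_CLOSE,np.ones((9,9))); k=max(cv2.findContours(m,0,2)[0],key=cv2.contourArea); b=cv2.minAreaRect(k)
    print('card px',np.round(b[0],1),np.round(b[1],1),'world',onz(c,*b[0],.005).round(4),'sizes',np.round(np.array(b[1])/c['f']*(c['p'][2]-.005),3),'fill',(cv2.contourArea(k)/np.prod(b[1])).round(2))
if __name__=='__main__':
    s,c=inhand(); card(c); t=grab('scene'); card(t)
E
python3 card.py
```

```text
{'time': 30.2833, 'ee_pos': [0.399, -0.1306, 0.2545], 'eef_rot': [0.765, 0.644, 0.0015, -0.0001], 'ft_force': [-0.0198, -0.4536, -0.6535], 'width': 0.0134, 'grip_force': 44.9961, 'joint_positions': [-0.3761, -0.2187, 0.5061, 1.8871, 0.1039, 1.4452, -0.0643]}
rod y: slope deg 0.2 y@0 0.48  top z: slope deg 0.11 axis z@0 -48.04 resid 0.2 0.24
collar 3515 [[12.6, -10.8, -60.7], [26.4, 0.5, -57.5], [31.2, 12.1, -42.2]]
card px [266.5  54. ] [108.  79.] world [0.3748 0.0185 0.005 ] sizes [0.111 0.081] fill 0.9
card px [383.6 280.3] [38.5 32.1] world [0.3876 0.0259 0.005 ] sizes [0.078 0.065] fill 0.83
```

```bash
cat > hold.py <<'E'
from h import *
def tgt(tip,phi,roll):
    Rt=down(phi+90)@R.from_euler('x',roll,degrees=True).as_matrix(); return np.array(tip)-Rt@[.140,.0006,-.0476],Rt
if __name__=='__main__':
    import sys; t,Rt=tgt([.3885,.0255,float(sys.argv[1])],-99,-12); print(t.round(4)); s=state(); delta(t,Rt,s)
    Rc=R.from_quat(s['eef_rot']).as_matrix(); print('tip now',(s['ee_pos']+Rc@np.array([.140,.0006,-.0476])).round(4),'rod pitch deg',np.degrees(np.arcsin(Rc[2,0])).round(2))
E
python3 hold.py .105; python3 hold.py .25
```

```text
[ 0.3758 -0.1142  0.0583]
{'time': 30.3833, 'ee_pos': [0.3993, -0.1306, 0.2548], 'eef_rot': [0.7653, 0.6437, 0.0014, 0.0], 'ft_force': [-0.5627, 0.0579, -0.8911], 'width': 0.0139, 'grip_force': 44.9961, 'joint_positions': [-0.3763, -0.218, 0.5061, 1.8861, 0.1039, 1.4456, -0.0654]}
delta [-0.2076, -0.0005, -0.0153] [11.6, -26.3, 196.4] rows 5.0
tip now [0.4238 0.0072 0.3027] rod pitch deg 0.12
[ 0.3758 -0.1142  0.2033]
{'time': 30.3833, 'ee_pos': [0.3993, -0.1306, 0.2548], 'eef_rot': [0.7653, 0.6437, 0.0014, 0.0], 'ft_force': [-0.5627, 0.0579, -0.8911], 'width': 0.0139, 'grip_force': 44.9961, 'joint_positions': [-0.3763, -0.218, 0.5061, 1.8861, 0.1039, 1.4456, -0.0654]}
delta [-0.2076, -0.0005, -0.0153] [11.9, -26.1, 51.5] rows 2.0
tip now [0.4238 0.0072 0.3027] rod pitch deg 0.12
```

apply_moves(steps=[[-0.1,0,-0.008,6,-13,20,-1],[-0.2,0,-0.015,12,-26,50,-1],[-0.2076,0,-0.0153,12,-26,75,-1],[-0.2076,0,-0.0153,12,-26,100,-1],[-0.2076,0,-0.0153,12,-26,125,-1],[-0.2076,0,-0.0153,12,-26,140,-1],[-0.2076,0,-0.0153,12,-26,140,-1],[-0.2076,0,-0.0153,12,-26,140,-1]])

```text
time: 31.05
ee_pos: [0.3759, -0.114, 0.1149]
eef_rot: [0.757, 0.645, 0.067, 0.079]
ft_force: [0.2, 0.5, 0.5]
width: 0.0136
grip_force: 45.0
```

```bash
python3 hold.py .105; python3 clr.py >/dev/null; python3 - <<'E'
from h import *
s=r.read_state(); c=load('scene'); 
c=grab('scene'); P=cloud(c); Rc=R.from_quat(s['eef_rot']).as_matrix()
t=grab('top'); 
for n,c in(('scene',c),('top',t)):
    P=cloud(c); hsv=cv2.cvtColor(c['pixels'],cv2.COLOR_RGB2HSV); tip=s['ee_pos']+Rc@np.array([.133,.0006,-.0476]); u,v=proj(c,tip).astype(int)
    m=((hsv[...,0]<6)|(hsv[...,0]>172))&(hsv[...,1]>110)&(hsv[...,2]>70); m[:, :u-25]=0; m[:,u+25:]=0; m[:v-25]=0; m[v+25:]=0
    vv,uu=np.nonzero(m); print(n,'pred',proj(c,tip).round(1),'red',len(uu),uu.mean().round(1) if len(uu) else '',vv.mean().round(1) if len(uu) else '')
E
```

```text
[ 0.3758 -0.1142  0.0583]
{'time': 31.05, 'ee_pos': [0.3759, -0.114, 0.1149], 'eef_rot': [0.7567, 0.6455, 0.0673, 0.0791], 'ft_force': [0.1798, 0.4897, 0.4718], 'width': 0.0136, 'grip_force': 44.9962, 'joint_positions': [-0.3572, -0.3962, 0.4502, 2.3188, 0.2229, 0.9838, -0.1838]}
delta [-0.0014, 0.0005, -0.0011] [-0.3, -11.8, 55.4] rows 2.0
tip now [0.3889 0.0258 0.1616] rod pitch deg -0.02
scene pred [389.4 235.9] red 47 376.8 222.2
top pred [325.  288.7] red 0
```

```bash
sed -i 's/,-99,-12)/,-108,4)/' hold.py; python3 hold.py .16
```

```text
[ 0.3415 -0.1064  0.1126]
{'time': 31.2, 'ee_pos': [0.3772, -0.1141, 0.1163], 'eef_rot': [0.7568, 0.6452, 0.0684, 0.08], 'ft_force': [-0.5231, -0.1628, -0.556], 'width': 0.0135, 'grip_force': 44.9961, 'joint_positions': [-0.3569, -0.3969, 0.4496, 2.3168, 0.2229, 0.9838, -0.1843]}
delta [0.2801, -0.0112, 0.1554] [2.0, -36.4, -4.0] rows 3.0
tip now [0.3901 0.0256 0.163 ] rod pitch deg 0.01
```

apply_moves(steps=[[0.095,-0.004,0.05,0.5,-12,-1,-1],[0.19,-0.008,0.1,1,-24,-3,-1],[0.28,-0.011,0.155,2,-36,-4,-1],[0.28,-0.011,0.155,2,-36,-4,-1],[0.28,-0.011,0.155,2,-36,-4,-1],[0.28,-0.011,0.155,2,-36,-4,-1],[0.28,-0.011,0.155,2,-36,-4,-1]])

```text
time: 31.78
ee_pos: [0.3411, -0.1064, 0.1116]
eef_rot: [0.808, 0.588, -0.02, -0.028]
ft_force: [-0.4, -0.3, -0.0]
width: 0.0136
grip_force: 45.0
```

```bash
python3 hold.py .105
```

```text
[ 0.3415 -0.1064  0.0576]
{'time': 31.7833, 'ee_pos': [0.3411, -0.1064, 0.1116], 'eef_rot': [0.8082, 0.588, -0.02, -0.028], 'ft_force': [-0.4479, -0.3214, -0.0384], 'width': 0.0136, 'grip_force': 44.9959, 'joint_positions': [-0.3746, -0.1972, 0.515, 2.1799, 0.0894, 1.2031, -0.2192]}
delta [0.0009, -0.0005, 0.0013] [0.0, 4.2, 53.9] rows 2.0
tip now [0.3879 0.0256 0.1592] rod pitch deg 0.03
```

apply_moves(steps=[[0,0,0,0,1.5,18,-1],[0,0,0,0,3,36,-1],[0,0,0,0,4,50,-1],[0,0,0,0,4,54,-1],[0,0,0,0,4,54,-1],[0,0,0,0,4,54,-1],[0,0,0,0,4,54,-1],[0,0,0,0,4,54,-1],[0,0,0,0,4,54,-1]])

```text
time: 32.53
ee_pos: [0.3416, -0.1064, 0.0579]
eef_rot: [0.809, 0.587, -0.02, -0.028]
ft_force: [0.3, 0.6, -1.4]
width: 0.0135
grip_force: 45.0
```

```bash
python3 hold.py .105; python3 inh.py; python3 - <<'E'
from h import *
s=r.read_state(); Rc=R.from_quat(s['eef_rot']).as_matrix(); tip=s['ee_pos']+Rc@np.array([.140,.0006,-.0476])
for n in('scene','top'):
    c=grab(n); P=cloud(c); hsv=cv2.cvtColor(c['pixels'],cv2.COLOR_RGB2HSV)
    m=((hsv[...,0]<7)|(hsv[...,0]>170))&(hsv[...,1]>110)&(hsv[...,2]>60)&(np.linalg.norm(P-tip,axis=2)<.05)
    print(n,m.sum(),'pred px',proj(c,tip).round(1),np.nanmedian(P[m],0).round(4) if m.any() else '')
    card=(c['pixels'].min(2)>150)&(np.abs(P[...,2]-.004)<.008)&(np.hypot(P[...,0]-.389,P[...,1]-.025)<.09)
    print('  card visible',card.sum(),np.nanpercentile(P[card],[2,98],axis=0).round(3).tolist() if card.any() else '')
    pk=(np.hypot(P[...,0]-.4066,P[...,1]-.2275)<.013)&(P[...,2]<.06); print('  bush zone z',np.nanpercentile(P[...,2][pk],[50,95]).round(4) if pk.any() else '')
E
```

```text
[ 0.3415 -0.1064  0.0576]
{'time': 32.5333, 'ee_pos': [0.3416, -0.1064, 0.0579], 'eef_rot': [0.8085, 0.5874, -0.0205, -0.0285], 'ft_force': [0.3169, 0.6233, -1.3935], 'width': 0.0135, 'grip_force': 44.9961, 'joint_positions': [-0.3788, -0.1069, 0.5477, 2.2402, 0.0513, 1.0628, -0.1762]}
delta [-0.0004, -0.0003, 0.0] [-0.0, -0.1, 0.3] rows 1.0
tip now [0.3886 0.0255 0.1053] rod pitch deg 0.02
{'time': 32.5333, 'ee_pos': [0.3416, -0.1064, 0.0579], 'eef_rot': [0.8085, 0.5874, -0.0205, -0.0285], 'ft_force': [0.3169, 0.6233, -1.3935], 'width': 0.0135, 'grip_force': 44.9961, 'joint_positions': [-0.3788, -0.1069, 0.5477, 2.2402, 0.0513, 1.0628, -0.1762]}
rod y: slope deg 0.02 y@0 0.42  top z: slope deg 0.01 axis z@0 -47.98 resid 0.17 0.17
collar 3520 [[12.5, -10.9, -60.8], [26.5, 0.3, -57.4], [31.3, 11.9, -42.2]]
scene 11 pred px [386.5 254. ] [0.383  0.0179 0.1082]
  card visible 1080 [[0.343, -0.033, -0.0], [0.433, 0.079, 0.009]]
  bush zone z [0.0309 0.0381]
top 1 pred px [323.  289.5] [0.3833 0.0185 0.1034]
  card visible 658 [[0.343, -0.031, -0.003], [0.45, 0.08, 0.012]]
  bush zone z [0.0284 0.041 ]
```

The tip sits above the card centre at 10 cm, level and steady, and the bush is still seated. Handing in.

```bash
python3 -c "
from bench import r
print(r.close_job())"
```

```text
the job is handed in; nothing more can be done
None
```

The loose bush is seated in the right pocket, the rod went down that tube until its collar stopped at the mouth, and the arm now holds it level with its tip about 10 cm above the card centre. I handed the job in at about 33 s. While seating the bush the wrist force briefly reached about 82 N, probably from the fingertips touching the fixture base.

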